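Light a formed bracket for inspection

ROBOT

A 7-joint arm with a two-finger parallel gripper is mounted at the origin on the work surface. World frame = base frame: x ahead of the robot, y to its left, z up, the work surface at z = 0. Lengths are in m, angles in rad, forces in N, time in s.
With the tool pointing down it reaches from about 0.425 to 0.925 m from the base axis. Payload 6.8 kg.
Tool frame: the origin (TCP) lies midway between the tips of the shut fingers; the grasp point (between the pads) lies 19 mm behind it; z points along the fingers, x is the direction in which the jaws open and shut, and the axes are right-handed (so a half turn about z gives the same grasp; the last joint's range is limited). The gripper opens to 85 mm and grips with 20 to 120 N. Pads are 22 mm wide; open, the fingers measure 114 mm over their backs; the gripper's body (76 mm by 85 mm) begins 54 mm behind the grasp point. The pads swing forward as they close: fully open they stand 13 mm farther back than shut.
Start: joints at [-1.407, 0.477, 0.022, 1.555, -0.011, 1.109, -0.083], TCP at [0.181, 0.65, 0.231] pointing down, gripper open.
Joint ranges: [-2.96, 2.96], [-0.34, 2.1], [-1.41, 1.46], [0.24, 2.44], [-1.37, 4.51], [0.17, 1.92], [-2.96, 2.96]. Speed limits (rad/s): [2.39, 2.39, 3.14, 3.14, 3.14, 3.14, 3.14].

INTERFACE

Orientations are given as a unit quaternion [w, x, y, z].
In Python, from station import bot, imaging, nets gives the robot as it stands. The module is installed in compiled form; this text tells all that it offers.
- The arm moves only by the tool apply_moves, never from a script. Its argument "moves" is text: rows parted by semicolons, each of 7 numbers parted by spaces: the gripper command: -1 is fully open, 1 is shut, values between are in proportion, then the shift along the tool's x, y, z normalised to -1 to 1, where 1 is 120 mm, then the turn, a rotation vector about the tool's x, y, z normalised to -1 to 1, where 1 is 4 degrees. In form: hand dx dy dz rx ry rz; .... A call has 1 to 12 rows; each row shifts and turns the commanded pose from where the row before left it, along the tool's axes as they then stand; what a row does not reach is not made up. A row lasts 1/12 s, in which the tool goes at most 41.7 mm and 7.16 degrees, less where a joint would pass 70% of its speed; a pose out of reach is approached as far as the arm can. A call with a number of a shift or a turn outside -1 to 1 is refused whole. A call with a gripper value outside its range is refused whole. The fingers move at their own pace and stop on an object; "force" is the grip in N (left out, the last holds). Time passes only in rows, so rows that do not move let the fingers close. It gives the time, the measured TCP pose, the force and the opening at its end, in the units of the state.
- bot.get_obs(): the state, without advancing time (a new reading comes with each control period).
- imaging.read_camera(name): name is "scene" or "top" or "wrist"; returns a dict with "image" (480x640x3 uint8, red, green, blue), "fx", "fy", "cx", "cy" (pixels), "dist_coeffs" ([k1, k2, p1, p2, k3] as OpenCV has them; the pictures are not rectified), "view" (4x4, takes a point from world to camera coordinates); the wrist camera has in their place "mount" (4x4, takes a point from camera to tool coordinates, whose origin is the TCP and whose axes are the tool frame's). Camera axes: x right, y down, z forward; pixel columns grow to the right and rows downward; lengths in m; the calibration is good to about 2 mm. A picture is of the moment at which its call begins: read the wrist's pose just before it. There is no depth.
- bot.hand_in(): hands the job in, once; it reports no verdict.
Trained networks look in a picture, given as the dict that the camera call returned (one of the last four; its "shot" number tells which), for a name from the list of things; names that differ only in an ending like _2 or _b are one class to them, and where a whole thing is asked for, a point or a joint stands for the part that bears it (a point fixed in the world has none). Each returns a list of dicts, best first, with "score" (0 to 1); they miss things now and then, are a little off and sometimes report something else, mostly with a low value. They report only what shows in the picture. A call takes as long as a camera call.
- nets.spot_in(picture, name): "rect" ([left, top, right, bottom] in pixels, round what is visible of it).
- nets.outline_of(picture, name): "region" (480x640 bool, what is visible of it) and "rect" ([left, top, right, bottom] in pixels, round what is visible of it).
- nets.spot_point(picture, name): "location" ([column, row] in pixels: a listed point, or the origin of a listed thing).
The state is a dict: "t": time; "q": joint angles; "joint_vel": joint speeds; "joint_torque": joint torques, N m; "eef_pos": TCP position; "tool_rot": TCP orientation; "contact_force": force on the tool from outside, world axes, zero at the start; "torque": the same for the moment, N m; "gripper_width": opening from 0.0 (shut) to 1.0 (fully open).
Only numpy, scipy, OpenCV 4.12 (cv2) and the standard library are available. Lean on these libraries where they do the work, as an engineer would, in place of code of your own. Each camera call takes 0.05 s, during which the arm holds its last target.

TASK

Lift the copper bracket out of the forming die and set it down gently (not dropped) in the middle of the round black pad in front of the inspection light, standing base down as it stood in the die, and let go of it. Then raise the light's sprung lid smoothly by its bar until the red pointers on the lid line up with the yellow angle marks, and finish while still holding the lid there with the gripper: it would snap shut if let go. Leave the multimeter, the jar and the blue tin where they are.

Things in the scene. Friction and masses are not known exactly. Their poses are not given: they have to be found in the camera images.
- bracket_center (a point): Centre (half-way up) of the loose copper-coloured U bracket, 50 mm long (its x), 32 mm wide (its y), 34 mm high (its z, up). A 3 mm base with two upright 3 mm flanges, 50 mm long, along its two long sides; about 0.1 kg. It starts in the die pocket with its base 23 mm above the table, so 22 mm of its flanges stand above the die; take it across the flanges (32 mm).
- die_top (a point): Centre of the top face, 35 mm above the table, of the fixed dark steel die, 110 mm (x) by 90 mm (y), with an open pocket 53 x 35 mm and 12 mm deep in its middle, aligned with its x and y.
- pad_top (a point): Centre of the top face, 6 mm above the table, of the fixed round black pad (diameter 110 mm, white ring on it) that belongs to the inspection light. Its x axis points level from the pad towards the lamp box behind it, its y to the left, z up. The blue lamp box is 170 mm wide (y), 90 mm high and reaches from x = 158 to 258 mm in this frame.
- hinge_mid (a point): Middle of the lid's hinge line, at the box's far edge: 258 mm along x from the pad's centre, 94 mm above the table; the hinge runs along the y axis of the pad's frame. Axes as pad_top.
- lid: The white sprung lid on the lamp box, 100 x 170 x 8 mm, 0.3 kg. Its origin lies on the hinge line (as hinge_mid); its x axis points from the bar to the hinge (as pad_top's x when shut) and tilts as it opens: its angle, 0 shut to 1.5 rad, turns about the y axis so that the bar rises. A spring closes it: about 3 N upward at the bar starts it, about 6 N holds it at the mark. Red pointers, in line with the lid, stick out from both side edges near the bar side.
- lid_bar (a point): Middle of the black round lift bar of the lid: diameter 12 mm, 100 mm long along the lid's y axis, 148 mm from the hinge line and 94 mm above the table when shut. It stands 48 mm in front of the lid's front edge, on two arms at its ends, so fingers can pass on both sides of it from above.
- mark (a joint): Lid angle (rad, 0 = shut) at which the lid is in line with the two yellow marks, which sit on the steel arcs on both sides of the box; between 0.45 and 0.85. The marks do not move.
- mark_tip (a point): Outer end of the yellow mark on the left (+y) side: 140 mm from the hinge line, 100 mm to the left of the middle. Its x axis is parallel to the lid's x axis when the lid is at the mark.
- multimeter: Bystander: loose orange multimeter lying flat, 140 x 75 x 36 mm; origin at the centre of its underside.
- jar: Bystander: loose glass jar with black cap, diameter 56 mm, 70 mm high; origin at the centre of its underside.
- tin: Bystander: loose round blue tin, diameter 48 mm, 25 mm high; origin at the centre of its underside.

How it is judged:
By the outcome, as a careful person would: the job done as asked, in the order asked, and still so for the second after the job is handed in, while the arm keeps its last pose, push and grip.
It also fails if it takes over 58 s, if anything falls off the work surface, if the arm or the gripper's body presses on something with over 40 N, if the wrist force passes 120 N, or if a joint passes its speed limit or range.

## Working session

There is one attempt and no reset: what is moved stays moved. The work goes in short steps, Python scripts to look and compute and a tool call to move; the robot and the scene stay as the last step left them, time stands still between calls to the robot, and variables do not carry over. Pictures are saved under pics/ and viewed, and the job is handed in when it is done.

Besides the shell and the picture viewer there is one more tool, called after "Request:" as a command line: name --argument value ..., lists and objects as JSON in quotes. apply_moves: Moves the arm, as the interface text tells. Scaled input: -1 to 1 covers 120 mm each way for a shift and 4 degrees each way for a turn. Its arguments: {"type":"object","properties":{"moves":{"type":"string"},"force":{"type":"number"}},"required":["moves"]}

```bash
mkdir -p pics
cat > h.py <<'E'
import numpy as np, cv2
from station import bot, imaging, nets
def save(p,n): cv2.imwrite(f'pics/{n}.png', cv2.cvtColor(p['image'],cv2.COLOR_RGB2BGR))
def KD(p):
    return np.array([[p['fx'],0,p['cx']],[0,p['fy'],p['cy']],[0,0,1.]]), np.array(p['dist_coeffs'],float)
def R(q):
    from scipy.spatial.transform import Rotation as Ro
    return Ro.from_quat([q[1],q[2],q[3],q[0]]).as_matrix()
def view(p,obs=None):
    if 'view' in p: return np.array(p['view'])
    T=np.eye(4);T[:3,:3]=R(obs['tool_rot']);T[:3,3]=obs['eef_pos']
    return np.linalg.inv(T@np.array(p['mount']))
def ray(p,uv,obs=None):
    K,D=KD(p);V=view(p,obs)
    n=cv2.undistortPoints(np.array(uv,float).reshape(1,1,2),K,D)[0,0]
    o=-V[:3,:3].T@V[:3,3]; d=V[:3,:3].T@np.array([n[0],n[1],1]); return o,d/np.linalg.norm(d)
def atz(p,uv,z,obs=None):
    o,d=ray(p,uv,obs); return o+d*(z-o[2])/d[2]
def proj(p,X,obs=None):
    K,D=KD(p);V=view(p,obs)
    return cv2.projectPoints(np.array(X,float).reshape(-1,1,3),cv2.Rodrigues(V[:3,:3])[0],V[:3,3],K,D)[0].reshape(-1,2)
E
python3 - <<'E'
from h import *
o=bot.get_obs();print({k:np.round(v,3).tolist() for k,v in o.items()})
for c in ['scene','top','wrist']:
    p=imaging.read_camera(c);save(p,c+'0')
    V=view(p,o);print(c,'campos',np.round(-V[:3,:3].T@V[:3,3],3))
    for n,z in [('bracket_center',.04),('die_top',.035),('pad_top',.006),('hinge_mid',.094),('lid_bar',.094),('mark_tip',.15),('multimeter',0),('jar',0),('tin',0)]:
        r=nets.spot_point(p,n)
        print(n,[(np.round(a['location']).tolist(),round(a['score'],2),np.round(atz(p,a['location'],z,o),3).tolist()) for a in r[:2]])
E
```

```text
{'t': 0.0, 'q': [-1.407, 0.478, 0.022, 1.556, -0.012, 1.109, -0.083], 'joint_vel': [0.001, -0.002, -0.001, -0.0, -0.002, -0.0, -0.001], 'joint_torque': [-0.0, -59.642, 1.608, -28.12, 0.012, 0.009, 0.0], 'eef_pos': [0.181, 0.65, 0.23], 'tool_rot': [0.001, 0.796, 0.605, -0.001], 'contact_force': [0.058, 0.362, -0.043], 'torque': [0.009, -0.008, -0.024], 'gripper_width': 1.003}
scene campos [1.135 0.869 0.967]
bracket_center [([320.0, 200.0], 0.59, [0.458, -0.174, 0.04]), ([322.0, 197.0], 0.45, [0.446, -0.184, 0.04])]
die_top [([323.0, 197.0], 0.84, [0.439, -0.19, 0.035])]
pad_top [([408.0, 304.0], 0.91, [0.476, 0.223, 0.006])]
hinge_mid [([307.0, 318.0], 0.91, [0.733, 0.203, 0.094])]
lid_bar [([369.0, 291.0], 0.82, [0.584, 0.211, 0.094]), ([306.0, 314.0], 0.33, [0.729, 0.193, 0.094])]
mark_tip [([385.0, 305.0], 0.85, [0.615, 0.3, 0.15])]
multimeter []
jar [([357.0, 271.0], 0.76, [0.508, 0.07, 0.0]), ([388.0, 305.0], 0.42, [0.512, 0.198, 0.0])]
tin [([439.0, 358.0], 0.78, [0.515, 0.374, 0.0])]
top campos [0.36  0.015 1.344]
bracket_center [([398.0, 316.0], 0.74, [0.459, -0.182, 0.04])]
die_top [([404.0, 316.0], 0.73, [0.461, -0.196, 0.035])]
pad_top [([228.0, 302.0], 0.77, [0.483, 0.229, 0.006])]
hinge_mid [([242.0, 192.0], 0.65, [0.74, 0.198, 0.094])]
lid_bar [([232.0, 256.0], 0.79, [0.583, 0.212, 0.094])]
mark_tip [([181.0, 232.0], 0.75, [0.624, 0.32, 0.15])]
multimeter [([380.0, 249.0], 0.65, [0.629, -0.143, 0.0])]
jar [([294.0, 289.0], 0.68, [0.522, 0.069, 0.0])]
tin [([171.0, 282.0], 0.87, [0.531, 0.375, 0.0]), ([404.0, 315.0], 0.29, [0.465, -0.202, 0.0])]
wrist campos [0.106 0.671 0.373]
bracket_center []
die_top []
pad_top [([100.0, 474.0], 0.7, [0.48, 0.219, 0.006])]
hinge_mid []
lid_bar []
mark_tip []
multimeter []
jar []
tin []
```

View pics/scene0.png

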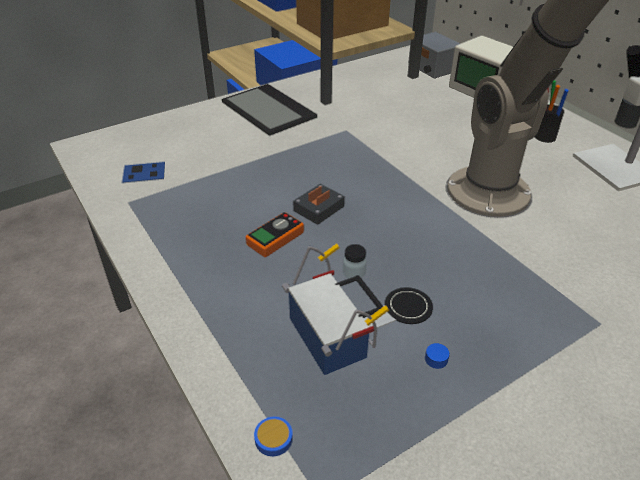

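View pics/top0.png

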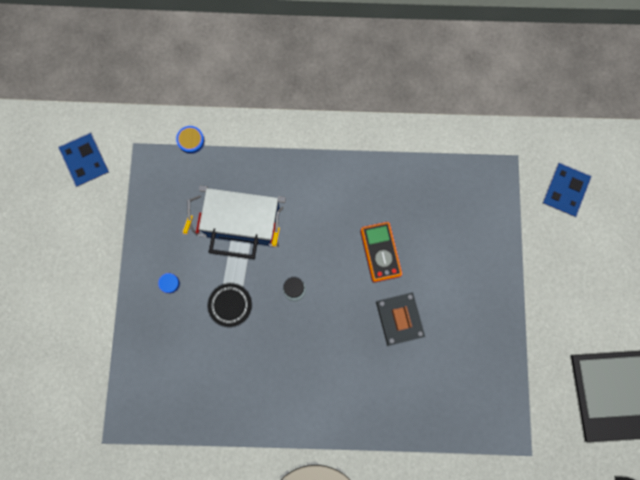

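The scene view shows the die with the bracket at (320,205), the multimeter at (275,233), the jar at (355,260), the lamp box at (330,320) with yellow marks at (330,252) and (377,316), the pad at (408,305) and the tin at (437,355). I'll measure yaw angles next.

```bash
cat > m1.py <<'E'
from h import *
p=imaging.read_camera('top')
im=p['image']
for n,z in [('die_top',.035),('bracket_center',.057),('pad_top',.006),('lid',.098)]:
    r=nets.outline_of(p,n)
    for a in r[:1]:
        m=a['region'].astype(np.uint8)
        c=max(cv2.findContours(m,0,cv2.CHAIN_APPROX_NONE)[0],key=cv2.contourArea).reshape(-1,2)
        w=np.array([atz(p,u,z)[:2] for u in c],np.float32)
        b=cv2.minAreaRect(w*1000); print(n,a['score'],np.round(b[0],1),np.round(b[1],1),round(b[2],1),np.round(w.mean(0),3))
save(p,'top1')
c=im[270:360,350:450]; cv2.imwrite('pics/die.png',cv2.cvtColor(cv2.resize(c,None,fx=7,fy=6.5,interpolation=cv2.INTER_CUBIC),cv2.COLOR_RGB2BGR))
c=im[180:330,160:310]; cv2.imwrite('pics/lamp.png',cv2.cvtColor(cv2.resize(c,None,fx=4,fy=4,interpolation=cv2.INTER_CUBIC),cv2.COLOR_RGB2BGR))
E
python3 m1.py
```

```text
die_top 0.78 [ 456.3 -185.8] [110.9  97. ] 14.9 [ 0.456 -0.187]
bracket_center 0.83 [ 454.4 -186.3] [46.5 33.3] 14.1 [ 0.455 -0.186]
pad_top 0.8 [600.1 237.6] [246.4 348.1] 85.1 [0.641 0.241]
lid 0.74 [659.1 207.7] [181.7 155.1] 83.5 [0.662 0.208]
```

View pics/die.png

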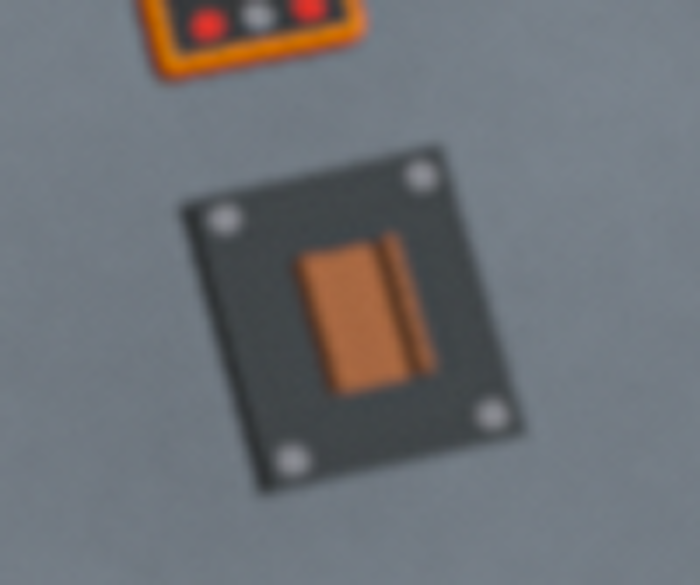

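View pics/lamp.png

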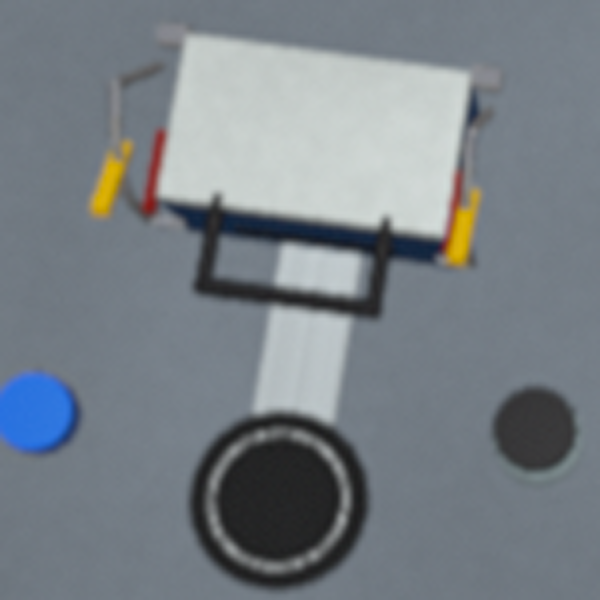

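```bash
cat > plan.py <<'E'
from h import *
from scipy.spatial.transform import Rotation as Ro
def down(yaw):  # tool z down, tool x at yaw deg
    c,s=np.cos(np.radians(yaw)),np.sin(np.radians(yaw))
    return np.array([[c,s,0],[s,-c,0],[0,0,-1.]])
def rows(p,Rm,wps,hand=-1,nd=3):
    """wps: (pos,R,N). returns rows"""
    p=np.array(p,float);Rm=np.array(Rm);out=[]
    for tp,tR,N in wps:
        p0=p.copy();R0=Rm.copy();rv=Ro.from_matrix(R0.T@tR).as_rotvec()
        for i in range(1,N+1):
            gp=p0+(np.array(tp)-p0)*i/N; gR=R0@Ro.from_rotvec(rv*i/N).as_matrix()
            d=np.round(Rm.T@(gp-p)/.12,nd); r=np.round(np.degrees(Ro.from_matrix(Rm.T@gR).as_rotvec())/4,nd)
            out.append(np.r_[hand,d,r]); p=p+Rm@d*.12; Rm=Rm@Ro.from_rotvec(np.radians(r*4)).as_matrix()
            if np.linalg.norm(d*.12)>.0417 or abs(r).max()>1: print('!! too fast',d,r)
    return out,p,Rm
def show(out):
    for k in range(0,len(out),12): print('; '.join(' '.join(f'{v:g}' for v in r) for r in out[k:k+12])); print()
E
python3 - <<'E'
from plan import *
o=bot.get_obs();print(np.round(imaging.read_camera('wrist')['mount'],3).tolist())
out,p,Rm=rows(o['eef_pos'],R(o['tool_rot']),[((.46,.33,.23),down(30),13),((.47,0,.23),down(-25),14),((.44,-.16,.21),down(-75.5),13)],nd=2)
show(out);print(p,Rm)
E
```

```text
[[1.0, 0.001, 0.001, 0.0], [-0.001, 0.954, 0.3, -0.078], [-0.001, -0.3, 0.954, -0.143], [0.0, 0.0, 0.0, 1.0]]
-1 -0.15 0.23 0 -0 -0 0.85; -1 -0.14 0.23 0 -0 -0 0.86; -1 -0.12 0.25 0 -0 -0 0.85; -1 -0.1 0.25 0 -0 -0 0.86; -1 -0.1 0.25 0 -0 -0 0.85; -1 -0.07 0.26 0.01 -0 -0 0.86; -1 -0.06 0.27 -0 -0 -0 0.85; -1 -0.05 0.27 -0 -0 -0 0.85; -1 -0.03 0.27 -0 -0 -0 0.86; -1 -0.01 0.27 -0 -0 -0 0.85; -1 0 0.27 -0 -0 -0 0.86; -1 0.02 0.27 0 -0 -0 0.85

-1 0.04 0.27 0 -0 -0 0.86; -1 -0.09 0.17 0 -0 -0 0.98; -1 -0.08 0.18 0 -0 -0 0.98; -1 -0.07 0.19 0 -0 -0 0.99; -1 -0.06 0.19 0 -0 -0 0.98; -1 -0.04 0.19 0 -0 -0 0.98; -1 -0.03 0.19 0 -0 -0 0.98; -1 -0.02 0.2 0 -0 -0 0.98; -1 0 0.19 0 -0 -0 0.98; -1 0.01 0.2 0 -0 -0 0.99; -1 0.03 0.2 0 -0 -0 0.98; -1 0.04 0.19 0 -0 -0 0.98

-1 0.05 0.19 0 -0 -0 0.98; -1 0.06 0.19 0 -0 -0 0.98; -1 0.08 0.18 0 -0 -0 0.99; -1 0.03 0.1 0.01 -0 0 0.97; -1 0.03 0.1 0.02 -0 0 0.97; -1 0.04 0.1 0.01 -0 0 0.97; -1 0.04 0.09 0.01 -0 0 0.97; -1 0.05 0.09 0.01 -0 0 0.97; -1 0.06 0.09 0.02 -0 0 0.97; -1 0.06 0.08 0.01 -0 0 0.98; -1 0.07 0.08 0.01 -0 0 0.97; -1 0.08 0.07 0.02 -0 0 0.97

-1 0.08 0.07 0.01 -0 0 0.97; -1 0.08 0.06 0.01 -0 0 0.97; -1 0.09 0.06 0.01 -0 0 0.97; -1 0.09 0.05 0.02 -0 0 0.97

[ 0.43993959 -0.16033282  0.20969838] [[ 2.50433917e-01 -9.68133696e-01  5.71090104e-06]
 [-9.68133696e-01 -2.50433917e-01  9.10906061e-06]
 [-7.38858520e-06 -7.81013346e-06 -1.00000000e+00]]
```

Request:
apply_moves --moves "-1 -0.15 0.23 0 0 0 0.85; -1 -0.14 0.23 0 0 0 0.86; -1 -0.12 0.25 0 0 0 0.85; -1 -0.1 0.25 0 0 0 0.86; -1 -0.1 0.25 0 0 0 0.85; -1 -0.07 0.26 0.01 0 0 0.86; -1 -0.06 0.27 0 0 0 0.85; -1 -0.05 0.27 0 0 0 0.85; -1 -0.03 0.27 0 0 0 0.86; -1 -0.01 0.27 0 0 0 0.85; -1 0 0.27 0 0 0 0.86; -1 0.02 0.27 0 0 0 0.85"

```text
t: 2.8
eef_pos: [0.4387, 0.3534, 0.2304]
tool_rot: [-0.0, 0.958, 0.286, 0.0]
contact_force: [-0.2, 0.3, -0.2]
gripper_width: 1.001
```

Request:
apply_moves --moves "-1 0.04 0.27 0 0 0 0.86; -1 -0.09 0.17 0 0 0 0.98; -1 -0.08 0.18 0 0 0 0.98; -1 -0.07 0.19 0 0 0 0.99; -1 -0.06 0.19 0 0 0 0.98; -1 -0.04 0.19 0 0 0 0.98; -1 -0.03 0.19 0 0 0 0.98; -1 -0.02 0.2 0 0 0 0.98; -1 0 0.19 0 0 0 0.98; -1 0.01 0.2 0 0 0 0.99; -1 0.03 0.2 0 0 0 0.98; -1 0.04 0.19 0 0 0 0.98"

```text
t: 3.8
eef_pos: [0.4683, 0.069, 0.2303]
tool_rot: [-0.0, 0.993, -0.117, 0.0]
contact_force: [0.2, 0.1, 0.5]
gripper_width: 0.999
```

Request:
apply_moves --moves "-1 0.05 0.19 0 0 0 0.98; -1 0.06 0.19 0 0 0 0.98; -1 0.08 0.18 0 0 0 0.99; -1 0.03 0.1 0.01 0 0 0.97; -1 0.03 0.1 0.02 0 0 0.97; -1 0.04 0.1 0.01 0 0 0.97; -1 0.04 0.09 0.01 0 0 0.97; -1 0.05 0.09 0.01 0 0 0.97; -1 0.06 0.09 0.02 0 0 0.97; -1 0.06 0.08 0.01 0 0 0.98; -1 0.07 0.08 0.01 0 0 0.97; -1 0.08 0.07 0.02 0 0 0.97"

```text
t: 4.8
eef_pos: [0.4493, -0.1121, 0.2159]
tool_rot: [-0.0, 0.865, -0.502, 0.0]
contact_force: [-0.2, -0.8, 0.3]
gripper_width: 1.0
```

Request:
apply_moves --moves "-1 0.08 0.07 0.01 0 0 0.97; -1 0.08 0.06 0.01 0 0 0.97; -1 0.09 0.06 0.01 0 0 0.97; -1 0.09 0.05 0.02 0 0 0.97; -1 0 0 0 0 0 0; -1 0 0 0 0 0 0"

```text
t: 5.3
eef_pos: [0.4397, -0.1608, 0.2097]
tool_rot: [0.0, 0.791, -0.612, -0.0]
contact_force: [0.1, -0.7, 0.7]
gripper_width: 1.002
```

```bash
cat > m2.py <<'E'
from plan import *
import sys
o=bot.get_obs();p=imaging.read_camera('wrist');save(p,sys.argv[1])
Rm=R(o['tool_rot']);print(o['t'],np.round(o['eef_pos'],4),np.round(Rm,3).tolist(),np.round(o['q'],2))
for n,z in [('die_top',.035),('bracket_center',.057)]:
    r=nets.spot_point(p,n)
    for a in r[:2]: print(n,a['score'],np.round(a['location']),np.round(atz(p,a['location'],z if n=='die_top' else .04,o),4))
    r=nets.outline_of(p,n)
    for a in r[:1]:
        m=a['region'].astype(np.uint8)
        c=max(cv2.findContours(m,0,cv2.CHAIN_APPROX_NONE)[0],key=cv2.contourArea).reshape(-1,2)
        w=np.array([atz(p,u,z,o)[:2] for u in c],np.float32)
        b=cv2.minAreaRect(w*1000); print(n,a['score'],a['rect'],np.round(b[0],1),np.round(b[1],1),round(b[2],1))
E
python3 m2.py w1
```

```text
5.3 [ 0.4397 -0.1608  0.2097] [[0.25, -0.968, -0.0], [-0.968, -0.25, -0.0], [0.0, 0.0, -1.0]] [-0.54  0.2   0.87  2.1  -0.19  0.92 -0.88]
die_top 0.64 [309.8, 148.6, 410.1, 265.6] [ 455.9 -189.8] [112.6  91.2] 15.3
bracket_center 0.66 [358. 213.] [ 0.4555 -0.1902  0.04  ]
bracket_center 0.93 [339.7, 183.4, 381.3, 247.3] [ 456.8 -188.3] [53.6 33.6] 15.3
```

View pics/w1.png

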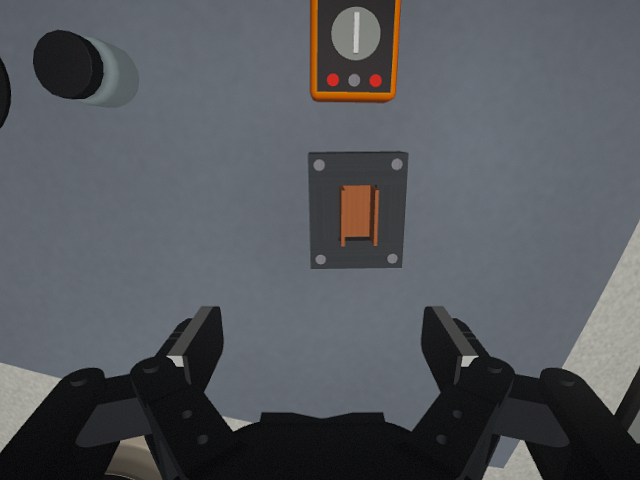

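```bash
cat > m3.py <<'E'
from plan import *
import sys
x,y,yaw=map(float,sys.argv[1:4]);
o=bot.get_obs();p=imaging.read_camera('wrist')
im=cv2.cvtColor(p['image'],cv2.COLOR_RGB2BGR);S=6
u0,v0,u1,v1=290,130,420,290
z=cv2.resize(im[v0:v1,u0:u1],None,fx=S,fy=S,interpolation=cv2.INTER_CUBIC)
c,s=np.cos(np.radians(yaw)),np.sin(np.radians(yaw))
def box(a,b,h,col):
    P=[[x+c*i*a/2-s*j*b/2,y+s*i*a/2+c*j*b/2,h] for i,j in [(1,1),(1,-1),(-1,-1),(-1,1)]]
    q=((proj(p,P,o)-[u0,v0]+.5)*S).astype(int); cv2.polylines(z,[q],True,col,1)
box(.11,.09,.035,(0,255,0));box(.05,.032,.057,(255,255,0));box(.053,.035,.035,(255,0,255))
cv2.imwrite('pics/'+sys.argv[4]+'.png',cv2.resize(z,None,fx=600/z.shape[0],fy=600/z.shape[0]))
E
python3 m3.py .4562 -.189 15 ov1
```

```text
(no output)
```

View pics/ov1.png

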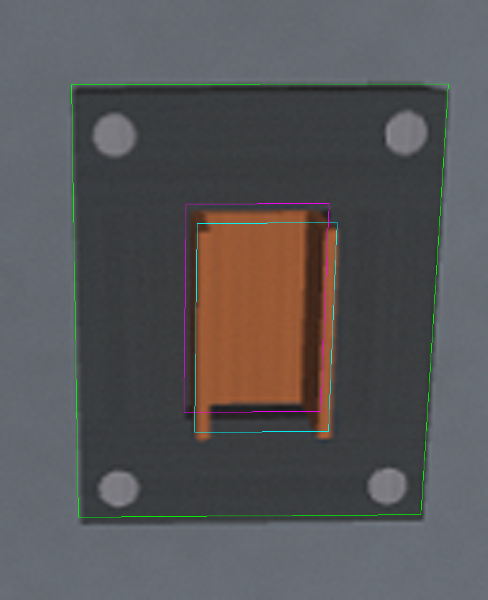

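Request:
apply_moves --moves "-1 0.052 -0.014 0.12 0 0 -0.025; -1 0.052 -0.014 0.12 0 0 -0.025; -1 0.052 -0.014 0.12 0 0 -0.025; -1 0.053 -0.013 0.12 0 0 -0.025; -1 0.053 -0.013 0.12 0 0 -0.025; -1 0 0 0.12 0 0 0; -1 0 0 0.12 0 0 0; -1 0 0 0.12 0 0 0; -1 0 0 0.12 0 0 0; -1 0 0 0.12 0 0 0; -1 0 0 0.12 0 0 0; -1 0 0 0.05 0 0 0" --force 40

```text
t: 6.6
eef_pos: [0.4553, -0.1878, 0.0438]
tool_rot: [0.0, 0.794, -0.608, -0.001]
contact_force: [0.2, -0.2, -0.6]
gripper_width: 1.002
```

Request:
apply_moves --moves "-1 0 0 0.06 0 0 0; -1 0 0 0 0 0 0; -1 0 0 0 0 0 0"

```text
t: 6.85
eef_pos: [0.456, -0.1887, 0.0383]
tool_rot: [-0.0, 0.793, -0.609, 0.0]
contact_force: [0.7, -0.0, 0.2]
gripper_width: 1.0
```

```bash
python3 m2.py w2
```

```text
6.85 [ 0.456  -0.1887  0.0383] [[0.259, -0.966, 0.0], [-0.966, -0.259, 0.0], [-0.0, -0.0, -1.0]] [-0.21  0.55  0.6   2.16 -0.56  0.59 -0.5 ]
die_top 0.69 [223.3, 183.2, 432.2, 400.2] [ 456.4 -189.5] [114.6  90.5] 15.2
bracket_center 0.69 [325. 314.] [ 0.4545 -0.1899  0.04  ]
bracket_center 0.55 [282.9, 254.0, 369.1, 384.5] [ 458.8 -188.6] [59.7 33. ] 15.6
```

View pics/w2.png

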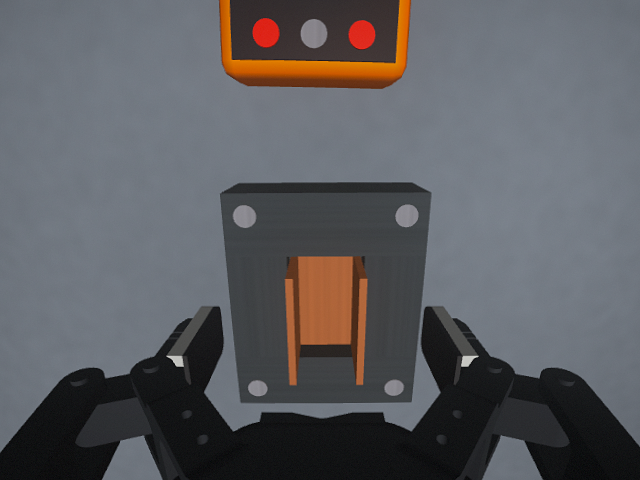

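Request:
apply_moves --moves "0 0.004 0 0 0 0 0; 0.1 0 0 0 0 0 0; 0.2 0 0 0 0 0 0; 0.4 0 0 0 0 0 0; 1 0 0 0 0 0 0; 1 0 0 0 0 0 0; 1 0 0 0 0 0 0; 1 0 0 0 0 0 0; 1 0 0 0 0 0 0" --force 35

```text
t: 7.85
eef_pos: [0.4561, -0.1892, 0.0383]
tool_rot: [-0.0, 0.793, -0.609, 0.0]
contact_force: [-0.9, 0.0, 5.4]
gripper_width: 0.366
```

Request:
apply_moves --moves "1 0 0 -0.02 0 0 0; 1 0 0 -0.04 0 0 0; 1 0 0 -0.06 0 0 0; 1 0 0 -0.08 0 0 0; 1 0 0 -0.1 0 0 0; 1 0 0 -0.12 0 0 0; 1 0 0 -0.06 0 0 0; 1 0 0 0 0 0 0"

```text
t: 8.52
eef_pos: [0.4572, -0.1894, 0.0976]
tool_rot: [-0.001, 0.793, -0.609, 0.001]
contact_force: [-0.4, -0.1, -1.2]
gripper_width: 0.367
```

```bash
python3 m2.py w3
```

```text
8.5167 [ 0.4572 -0.1894  0.0976] [[0.259, -0.966, 0.003], [-0.966, -0.259, -0.0], [0.001, -0.003, -1.0]] [-0.3   0.45  0.71  2.13 -0.46  0.71 -0.59]
die_top 0.94 [249.3, 170.7, 399.5, 304.3] [ 469.1 -186. ] [87.5 90. ] 15.3
bracket_center 0.57 [324. 315.] [ 0.4237 -0.1991  0.04  ]
bracket_center 0.71 [282.8, 250.2, 366.7, 386.0] [ 427.4 -196.6] [90.2 47.4] 15.0
```

View pics/w3.png

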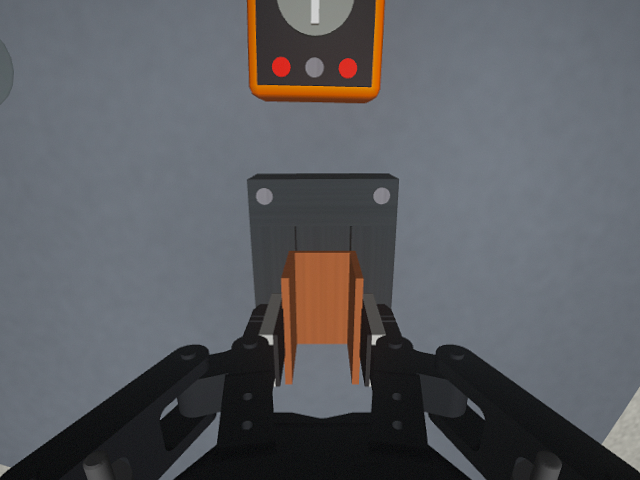

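Run:
```python
from plan import *
o=bot.get_obs()
out,p,Rm=rows(o['eef_pos'],R(o['tool_rot']),[((.457,-.16,.19),down(-75),6),((.478,.05,.2),down(-38),13),((.475,.295,.2),down(-6),14),((.475,.295,.2),down(-6),1)],nd=2,hand=1)
show(out);print(p)
# pad ellipse from top & scene
for cam in ['top','scene']:
    q=imaging.read_camera(cam); g=q['image'].astype(int).max(2)
    c0=proj(q,[.48,.226,.006])[0].astype(int)
    m=np.zeros((480,640),np.uint8); y0,x0=c0[1]-40,c0[0]-40
    m[y0:y0+80,x0:x0+80]=(g[y0:y0+80,x0:x0+80]<62)
    m=cv2.morphologyEx(m,cv2.MORPH_CLOSE,np.ones((9,9),np.uint8))
    n,l,st,ce=cv2.connectedComponentsWithStats(m); k=l[c0[1],c0[0]]
    c=max(cv2.findContours((l==k).astype(np.uint8),0,cv2.CHAIN_APPROX_NONE)[0],key=cv2.contourArea)
    e=cv2.fitEllipse(c);w=np.array([atz(q,u,.005)[:2] for u in c.reshape(-1,2)],np.float32)
    print(cam,k,st[k],np.round(e[0],1),e[1],atz(q,e[0],.006),cv2.minEnclosingCircle(w))
```

```text
1 -0.04 -0.01 -0.13 0 0 0; 1 -0.04 -0.01 -0.13 0 0 0; 1 -0.03 -0.02 -0.14 0.01 0 0; 1 -0.04 -0.01 -0.13 -0 0.01 0; 1 -0.04 -0.01 -0.13 0 -0 0; 1 -0.04 -0.01 -0.13 0 -0 0; 1 -0.13 -0.05 -0.01 0 -0 -0.71; 1 -0.12 -0.05 -0 0 -0 -0.71; 1 -0.12 -0.06 -0.01 0 -0 -0.71; 1 -0.12 -0.07 -0.01 0 -0 -0.71; 1 -0.11 -0.07 -0 0 -0 -0.72; 1 -0.11 -0.08 -0.01 0 -0 -0.71

1 -0.11 -0.08 -0.01 0 -0 -0.71; 1 -0.1 -0.09 -0 0 0 -0.71; 1 -0.1 -0.09 -0.01 0 0 -0.71; 1 -0.09 -0.1 -0 0 0 -0.71; 1 -0.09 -0.11 -0.01 0 0 -0.71; 1 -0.09 -0.1 -0.01 0 0 -0.71; 1 -0.07 -0.11 -0 0 0 -0.72; 1 -0.09 -0.11 -0 0 0 -0.57; 1 -0.09 -0.12 -0 0 0 -0.57; 1 -0.08 -0.12 -0 0 0 -0.57; 1 -0.08 -0.13 -0 0 0 -0.57; 1 -0.07 -0.12 -0 0 0 -0.58

1 -0.07 -0.13 -0 0 0 -0.57; 1 -0.06 -0.14 -0 0 0 -0.57; 1 -0.05 -0.13 -0 0 0 -0.57; 1 -0.06 -0.14 -0 0 0 -0.57; 1 -0.04 -0.14 -0 0 0 -0.57; 1 -0.04 -0.14 -0 0 0 -0.57; 1 -0.04 -0.14 -0 0 0 -0.57; 1 -0.02 -0.14 -0 0 0 -0.57; 1 -0.03 -0.15 -0 0 0 -0.58; 1 0 0 -0 0 0 0

[0.47464203 0.29537691 0.19949832]
top 1 [ 208  284   43   43 1451] [229.2 304.8] (41.4615364074707, 42.71207046508789) [0.47768917 0.22612886 0.006     ] ((0.4786417782306671, 0.22607599198818207), 0.05284664407372475)
scene 1 [ 367  287   66   37 1551] [401.9 304.4] (34.30194091796875, 67.28801727294922) [0.48922486 0.21798722 0.006     ] ((0.48920029401779175, 0.2030821591615677), 0.0806174948811531)
```

Request:
apply_moves --moves "1 -0.04 -0.01 -0.13 0 0 0; 1 -0.04 -0.01 -0.13 0 0 0; 1 -0.03 -0.02 -0.14 0.01 0 0; 1 -0.04 -0.01 -0.13 0 0.01 0; 1 -0.04 -0.01 -0.13 0 0 0; 1 -0.04 -0.01 -0.13 0 0 0; 1 -0.13 -0.05 -0.01 0 0 -0.71; 1 -0.12 -0.05 0 0 0 -0.71; 1 -0.12 -0.06 -0.01 0 0 -0.71; 1 -0.12 -0.07 -0.01 0 0 -0.71; 1 -0.11 -0.07 0 0 0 -0.72; 1 -0.11 -0.08 -0.01 0 0 -0.71"

```text
t: 9.87
eef_pos: [0.4668, -0.0629, 0.1949]
tool_rot: [0.0, 0.876, -0.483, 0.0]
contact_force: [0.3, 0.6, -0.9]
gripper_width: 0.364
```

Request:
apply_moves --moves "1 -0.11 -0.08 -0.01 0 0 -0.71; 1 -0.1 -0.09 0 0 0 -0.71; 1 -0.1 -0.09 -0.01 0 0 -0.71; 1 -0.09 -0.1 0 0 0 -0.71; 1 -0.09 -0.11 -0.01 0 0 -0.71; 1 -0.09 -0.1 -0.01 0 0 -0.71; 1 -0.07 -0.11 0 0 0 -0.72; 1 -0.09 -0.11 0 0 0 -0.57; 1 -0.09 -0.12 0 0 0 -0.57; 1 -0.08 -0.12 0 0 0 -0.57; 1 -0.08 -0.13 0 0 0 -0.57; 1 -0.07 -0.12 0 0 0 -0.58"

```text
t: 10.87
eef_pos: [0.4769, 0.1387, 0.1999]
tool_rot: [0.0, 0.974, -0.227, 0.0]
contact_force: [-0.1, -0.3, -0.6]
gripper_width: 0.365
```

Request:
apply_moves --moves "1 -0.07 -0.13 0 0 0 -0.57; 1 -0.06 -0.14 0 0 0 -0.57; 1 -0.05 -0.13 0 0 0 -0.57; 1 -0.06 -0.14 0 0 0 -0.57; 1 -0.04 -0.14 0 0 0 -0.57; 1 -0.04 -0.14 0 0 0 -0.57; 1 -0.04 -0.14 0 0 0 -0.57; 1 -0.02 -0.14 0 0 0 -0.57; 1 -0.03 -0.15 0 0 0 -0.58; 1 0 0 0 0 0 0; 1 0 0 0 0 0 0"

```text
t: 11.78
eef_pos: [0.4748, 0.2966, 0.1996]
tool_rot: [0.0, 0.999, -0.051, 0.0]
contact_force: [-0.0, -0.4, -0.1]
gripper_width: 0.365
```

Run:
```python
from plan import *
o=bot.get_obs();p=imaging.read_camera('wrist');save(p,'w4')
Rm=R(o['tool_rot']);print(o['t'],np.round(o['eef_pos'],4),np.round(Rm,3).tolist(),np.round(o['q'],2),o['gripper_width'])
for n,z in [('pad_top',.006),('lid_bar',.094),('hinge_mid',.094),('mark_tip',.17),('jar',0)]:
    for a in nets.spot_point(p,n)[:2]: print(n,a['score'],np.round(a['location']),np.round(atz(p,a['location'],z,o),4))
```

```text
11.7833 [0.4748 0.2966 0.1996] [[0.995, -0.101, 0.001], [-0.101, -0.995, -0.001], [0.001, 0.001, -1.0]] [-1.01  0.34  0.42  1.89 -0.17  0.95 -0.61] 0.3652463987913327
lid_bar 0.71 [467. 323.] [0.5864 0.2163 0.094 ]
hinge_mid 0.7 [634. 322.] [0.7353 0.1983 0.094 ]
hinge_mid 0.26 [636. 324.] [0.7375 0.1963 0.094 ]
mark_tip 0.77 [574. 229.] [0.6113 0.3143 0.17  ]
jar 0.83 [374. 394.] [ 0.515   0.0697 -0.    ]
```

View pics/w4.png

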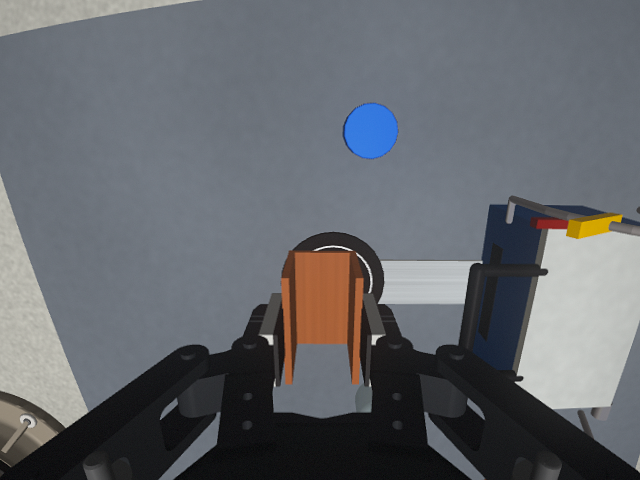

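Request:
apply_moves --moves "1 0 0.2 0 0 0 0; 1 0 0.27 0 0 0 0; 1 0 0.27 0 0 0 0; 1 0 0.2 0 0 0 0; 1 0 0.1 0 0 0 0; 1 0 0 0 0 0 0; 1 0 0 0 0 0 0"

```text
t: 12.67
eef_pos: [0.4623, 0.1715, 0.2002]
tool_rot: [-0.0, 0.999, -0.053, 0.001]
contact_force: [0.8, 0.3, -0.8]
gripper_width: 0.369
```

```bash
cat > m5.py <<'E'
from plan import *
import sys
from scipy.optimize import least_squares
o=bot.get_obs();p=imaging.read_camera('wrist');save(p,sys.argv[1])
Rm=R(o['tool_rot']);print(o['t'],np.round(o['eef_pos'],4),np.round(o['q'],2),o['gripper_width'])
for n,z in [('pad_top',.006),('lid_bar',.094),('hinge_mid',.094),('mark_tip',.17),('jar',0),('tin',0)]:
    for a in nets.spot_point(p,n)[:2]: print(n,a['score'],np.round(a['location']),np.round(atz(p,a['location'],z,o),4))
r=nets.outline_of(p,'pad_top')
if r: print(r[0]['score'],r[0]['rect'])
im=p['image'].copy()
t=np.linspace(0,2*np.pi,90)
c=np.array([.478,.2262])
for rad,col in [(.055,(0,255,0))]:
    for z in (.006,):
        P=np.c_[c[0]+rad*np.cos(t),c[1]+rad*np.sin(t),0*t+z]
        for u in proj(p,P,o): cv2.circle(im,tuple(int(round(v)) for v in u),0,col,-1)
cv2.imwrite('pics/'+sys.argv[1]+'o.png',cv2.cvtColor(im,cv2.COLOR_RGB2BGR))
E
python3 m5.py w5
```

```text
12.6667 [0.4623 0.1715 0.2002] [-0.89  0.22  0.48  2.04 -0.13  0.9  -0.45] 0.3688042276344838
pad_top 0.6 [334. 161.] [0.4788 0.2252 0.006 ]
pad_top 0.15 [490. 169.] [0.6293 0.2022 0.006 ]
jar 0.78 [382. 301.] [0.5171 0.0695 0.    ]
0.68 [276.9, 0.0, 637.8, 348.6]
```

View pics/w5o.png

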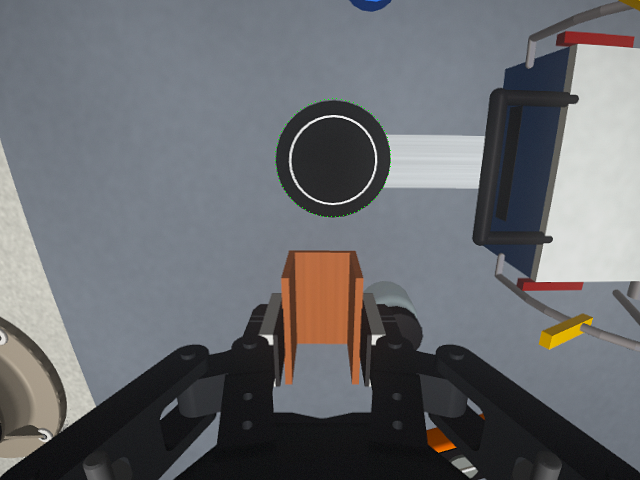

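Run:
```python
from plan import *
o=bot.get_obs();p=imaging.read_camera('wrist')
a,b=[atz(p,u,.094,o) for u in [(495,97),(481,239)]];print('bar',a,b,(a+b)/2,np.linalg.norm(a-b),np.degrees(np.arctan2(*(a-b)[[1,0]]))-90)
a,b=[atz(p,u,.098,o) for u in [(574,46),(531,281)]];print('lid edge',a,b,np.linalg.norm(a-b),np.degrees(np.arctan2(*(a-b)[[1,0]]))-90)
c=np.array([.478,.2262])
for yaw in (-6,-7,-8): print(yaw,'bar pred',c+.110*np.array([np.cos(np.radians(yaw)),np.sin(np.radians(yaw))]))
im=p['image'][40:300,430:640];cv2.imwrite('pics/bar.png',cv2.cvtColor(cv2.resize(im,None,fx=2.3,fy=2.3,interpolation=cv2.INTER_CUBIC),cv2.COLOR_RGB2BGR))
out,pp,Rm=rows(o['eef_pos'],R(o['tool_rot']),[((.4785,.2262,.1),down(-7),8),((.4785,.2262,.03),down(-7),7)],nd=3,hand=1)
show(out);print(pp)
```

```text
bar [0.58933835 0.26338686 0.094     ] [0.58203339 0.16262749 0.094     ] [0.58568587 0.21300718 0.094     ] 0.10102381784709683 -4.146632952461729
lid edge [0.64098549 0.29149219 0.098     ] [0.62189616 0.12508771 0.098     ] 0.1674958305973224 -6.544161204362638
-6 bar pred [0.58739741 0.21470187]
-7 bar pred [0.58718008 0.21279437]
-8 bar pred [0.58692949 0.21089096]
1 0.011 -0.058 0.104 0.001 -0.001 0.033; 1 0.011 -0.059 0.104 0.001 -0.002 0.034; 1 0.011 -0.058 0.104 0.001 -0.001 0.033; 1 0.011 -0.058 0.104 0.001 -0.002 0.033; 1 0.01 -0.059 0.104 0.001 -0.001 0.034; 1 0.011 -0.058 0.104 0.001 -0.002 0.033; 1 0.01 -0.059 0.104 0.001 -0.001 0.034; 1 0.011 -0.058 0.104 0.001 -0.002 0.033; 1 -0 -0 0.083 0 0 -0; 1 -0 -0 0.084 0 0 -0; 1 -0 -0 0.083 0 0 -0; 1 -0 -0 0.083 0 0 -0

1 -0 -0 0.083 0 0 -0; 1 -0 -0 0.084 0 0 -0; 1 -0 -0 0.083 0 0 -0

[0.47855383 0.22616597 0.02999508]
```

View pics/bar.png

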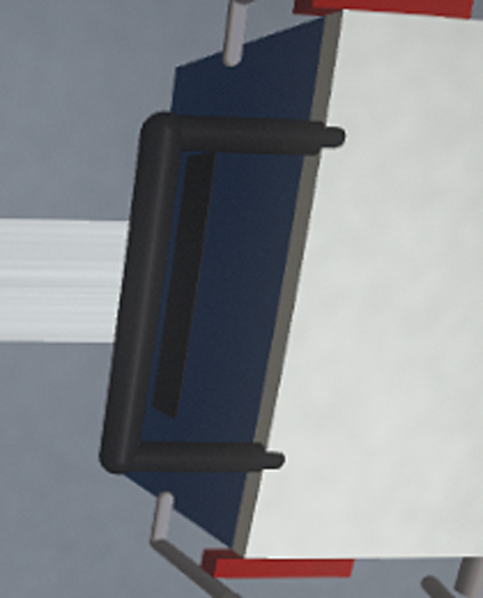

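Request:
apply_moves --moves "1 0.01 -0.058 0.1 0 0 0.02; 1 0.011 -0.058 0.1 0 0 0.02; 1 0.011 -0.058 0.1 0 0 0.02; 1 0.011 -0.058 0.1 0 0 0.02; 1 0.011 -0.058 0.1 0 0 0.02; 1 0.011 -0.058 0.1 0 0 0.02; 1 0.011 -0.058 0.1 0 0 0.02; 1 0.01 -0.061 0.1 0 0 0; 1 0 0 0.1 0 0 0; 1 0 0 0.1 0 0 0; 1 0 0 0.1 0 0 0; 1 0 0 0 0 0 0"

```text
t: 14.12
eef_pos: [0.4769, 0.2243, 0.0653]
tool_rot: [0.002, 0.998, -0.057, -0.001]
contact_force: [-0.8, -0.5, -1.7]
gripper_width: 0.368
```

```bash
python3 m5.py w6; python3 -c "
from plan import *
o=bot.get_obs();Rm=R(o['tool_rot']);print(np.round(Rm,4).tolist());d=np.array([.4785,.2262,.0225])-o['eef_pos'];print(np.round(Rm.T@d/.12,3),np.degrees(np.arctan2(Rm[1,0],Rm[0,0])))"
```

```text
14.1167 [0.4769 0.2243 0.0653] [-0.85  0.49  0.37  2.06 -0.29  0.65 -0.4 ] 0.36829770705458675
pad_top 0.76 [326. 265.] [0.4787 0.2242 0.006 ]
lid_bar 0.91 [602. 337.] [0.5872 0.2145 0.094 ]
0.56 [239.8, 122.7, 636.8, 469.5]
[[0.9935, -0.1142, 0.0018], [-0.1142, -0.9935, 0.0003], [0.0018, -0.0006, -1.0]]
[-0.005 -0.003  0.384] -6.556649974421015
```

View pics/w6o.png

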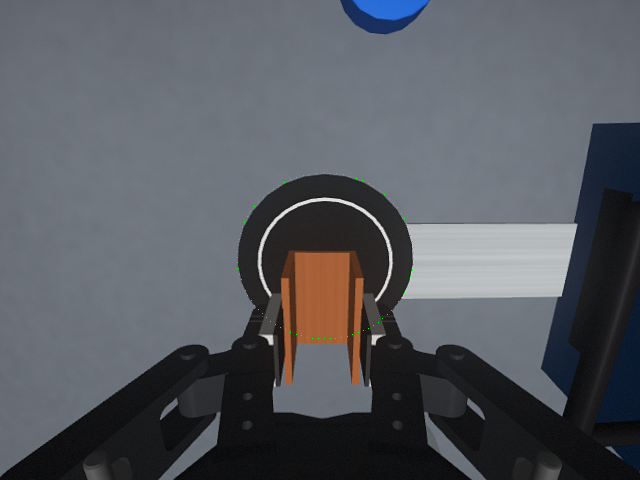

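Request:
apply_moves --moves "1 0 0 0.06 0.02 0.02 0; 1 0 0 0.08 0 0 0; 1 0 0 0.08 0 0 0; 1 0 0 0.06 0 0 0; 1 0 0 0.04 0 0 0; 1 0 0 0.02 0 0 0; 1 0 0 0.015 0 0 0; 1 0 0 0 0 0 0; 1 0 0 0 0 0 0; 1 0 0 0 0 0 0"

```text
t: 15.35
eef_pos: [0.4789, 0.2257, 0.0256]
tool_rot: [-0.001, 0.998, -0.057, 0.001]
contact_force: [0.3, 0.8, -0.9]
gripper_width: 0.366
```

```bash
python3 m5.py w7; python3 -c "
from plan import *
o=bot.get_obs();Rm=R(o['tool_rot']);print(np.round(Rm,4).tolist(),o['eef_pos'],o['contact_force'])"
```

```text
15.35 [0.4789 0.2257 0.0256] [-0.82  0.56  0.33  2.07 -0.33  0.56 -0.37] 0.36575900946813966
0.68 [215.3, 155.9, 636.0, 467.9]
[[0.9935, -0.1141, 0.0025], [-0.1141, -0.9935, 0.0009], [0.0024, -0.0012, -1.0]] [0.47865024 0.22560494 0.02540744] [-0.10178404  0.26175983 -0.53613656]
```

View pics/w7o.png

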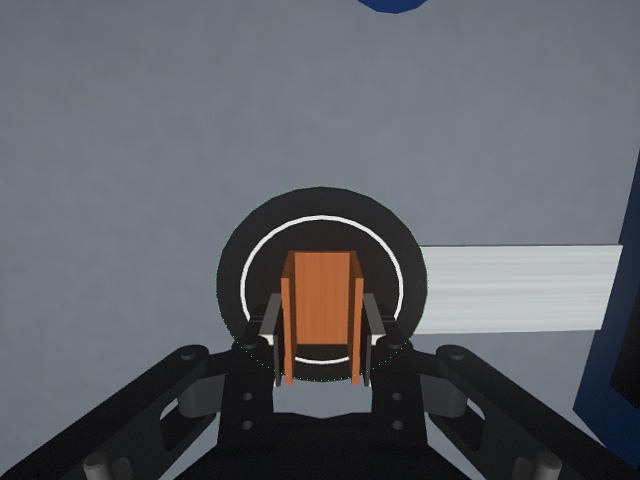

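Request:
apply_moves --moves "1 0 0 0.01 0 0 0; 1 0 0 0.01 0 0 0; 1 0 0 0.005 0 0 0; 1 0 0 0 0 0 0; 1 0 0 0 0 0 0"

```text
t: 16.17
eef_pos: [0.4786, 0.2255, 0.0222]
tool_rot: [-0.0, 0.998, -0.057, 0.001]
contact_force: [0.5, -0.5, -0.2]
gripper_width: 0.365
```

Request:
apply_moves --moves "1 0 0 0.004 0 0 0; 1 0 0 0 0 0 0; 1 0 0 0 0 0 0"

```text
t: 16.42
eef_pos: [0.4786, 0.2256, 0.0218]
tool_rot: [-0.0, 0.998, -0.057, 0.001]
contact_force: [-0.7, -0.1, -0.8]
gripper_width: 0.372
```

Request:
apply_moves --moves "1 0 0 0.004 0 0 0; 1 0 0 0 0 0 0; 1 0 0 0 0 0 0"

```text
t: 16.67
eef_pos: [0.4787, 0.2256, 0.0214]
tool_rot: [-0.0, 0.998, -0.057, 0.001]
contact_force: [0.5, 0.3, -0.8]
gripper_width: 0.37
```

Request:
apply_moves --moves "1 0 0 0.004 0 0 0; 1 0 0 0 0 0 0; 1 0 0 0 0 0 0"

```text
t: 16.92
eef_pos: [0.4787, 0.2256, 0.0213]
tool_rot: [-0.001, 0.998, -0.057, 0.001]
contact_force: [-1.5, -0.2, 4.4]
gripper_width: 0.364
```

Request:
apply_moves --moves "1 0 0 0.004 0 0 0; 1 0 0 0 0 0 0; 1 0 0 0 0 0 0"

```text
t: 17.17
eef_pos: [0.4787, 0.2256, 0.0213]
tool_rot: [-0.001, 0.998, -0.057, 0.001]
contact_force: [-3.5, -0.6, 11.7]
gripper_width: 0.363
```

Request:
apply_moves --moves "1 0 0 -0.005 0 0 0; 1 0 0 0 0 0 0; 0.25 0 0 0 0 0 0; 0.2 0 0 0 0 0 0; 0.15 0 0 0 0 0 0; 0.1 0 0 0 0 0 0; 0 0 0 0 0 0 0; -0.15 0 0 0 0 0 0; -0.3 0 0 0 0 0 0; -0.3 0 0 0 0 0 0; -0.3 0 0 0 0 0 0"

```text
t: 18.08
eef_pos: [0.4786, 0.2255, 0.021]
tool_rot: [-0.0, 0.998, -0.057, 0.001]
contact_force: [-0.4, -0.0, 0.3]
gripper_width: 0.654
```

```bash
python3 m5.py w8
```

```text
18.0833 [0.4786 0.2255 0.021 ] [-0.82  0.57  0.33  2.07 -0.33  0.55 -0.37] 0.6537199921673147
0.64 [213.8, 186.7, 635.6, 466.8]
```

View pics/w8o.png

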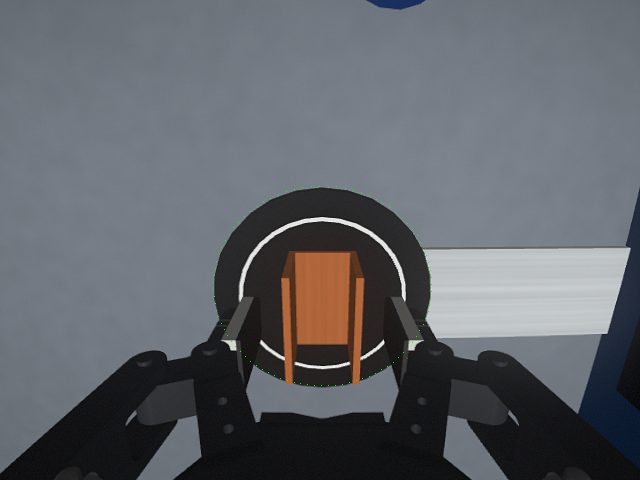

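Request:
apply_moves --moves "-0.3 0 0 -0.1 0 0 0; -0.3 0 0 -0.2 0 0 0; -0.3 0 0 -0.3 0 0 0; -0.3 0 0 -0.3 0 0 0; -0.3 0 0 -0.2 0 0 0; -0.3 0 0 -0.15 0 0 0; -0.3 0.1 0 0 0 0 0; -0.3 0.2 0 0 0 0 0; -0.3 0.2 0 0 0 0 0; -0.3 0.2 0 0 0 0 0; -0.3 0.15 0 0 0 0 0; -0.3 0.058 0 0 0 0 0"

```text
t: 19.48
eef_pos: [0.5891, 0.2117, 0.1712]
tool_rot: [0.0, 0.998, -0.058, 0.002]
contact_force: [1.0, 0.9, 0.2]
gripper_width: 0.647
```

Request:
apply_moves --moves "-0.3 0 0 0 0 0 0; -0.3 0 0 0 0 0 0; -0.3 0 0 0 0 0 0"

```text
t: 19.73
eef_pos: [0.5852, 0.2133, 0.1709]
tool_rot: [-0.0, 0.998, -0.057, 0.0]
contact_force: [-0.4, 0.1, 0.5]
gripper_width: 0.648
```

```bash
cat > m6.py <<'E'
from plan import *
import sys
o=bot.get_obs();p=imaging.read_camera('wrist');save(p,sys.argv[1])
Rm=R(o['tool_rot']);print(o['t'],np.round(o['eef_pos'],4),np.round(Rm,4).tolist(),np.round(o['q'],2),o['gripper_width'],np.round(o['contact_force'],1))
for n,z in [('lid_bar',.094),('hinge_mid',.094),('mark_tip',.17)]:
    for a in nets.spot_point(p,n)[:2]: print(n,a['score'],np.round(a['location']),np.round(atz(p,a['location'],z,o),4))
for c in ['scene','top']:
    q=imaging.read_camera(c);save(q,sys.argv[1]+c)
    for a in nets.spot_point(q,'mark_tip')[:1]: print(c,a['score'],a['location'])
E
python3 m6.py w9
```

```text
19.7333 [0.5852 0.2133 0.1709] [[0.9935, -0.1135, 0.0008], [-0.1135, -0.9935, 0.0007], [0.0008, -0.0008, -1.0]] [-0.78  0.48  0.45  1.77 -0.25  0.95 -0.34] 0.6483535305733221 [-0.4  0.1  0.5]
lid_bar 0.89 [325. 252.] [0.5869 0.2163 0.094 ]
lid_bar 0.34 [274. 362.] [0.5392 0.1337 0.094 ]
hinge_mid 0.63 [539. 253.] [0.733  0.1985 0.094 ]
hinge_mid 0.47 [542. 257.] [0.7353 0.1955 0.094 ]
mark_tip 0.77 [383.  80.] [0.6188 0.3084 0.17  ]
scene 0.85 [386.4, 307.4]
```

View pics/w9.png

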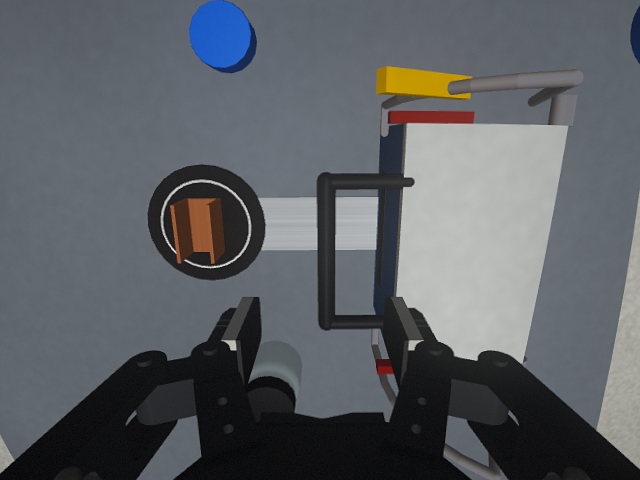

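View pics/w9scene.png

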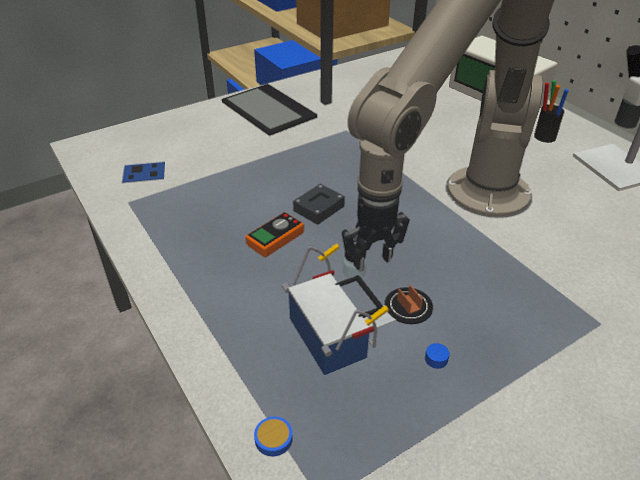

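Request:
apply_moves --moves "0.06 0 0 0 0 0 0; 0.06 0 0 0 0 0 0; 0.06 0 0 0.1 0 0 0; 0.06 0 0 0.15 0 0 0; 0.06 0 0 0.1 0 0 0; 0.06 0 0 0.05 0 0 0; 0.06 0 0 0 0 0 0; 0.06 0 0 0 0 0 0"

```text
t: 20.8
eef_pos: [0.5866, 0.2128, 0.1229]
tool_rot: [-0.0, 0.998, -0.057, 0.001]
contact_force: [1.0, -0.1, 0.2]
gripper_width: 0.47
```

```bash
python3 m6.py w10
```

```text
20.8 [0.5866 0.2128 0.1229] [[0.9934, -0.1143, 0.0018], [-0.1143, -0.9934, 0.0002], [0.0017, -0.0004, -1.0]] [-0.76  0.54  0.43  1.8  -0.28  0.86 -0.32] 0.4699225825922575 [ 1.  -0.1  0.2]
lid_bar 0.88 [326. 285.] [0.5878 0.2128 0.094 ]
hinge_mid 0.83 [588. 285.] [0.7347 0.1952 0.094 ]
mark_tip 0.77 [404.  54.] [0.6174 0.3074 0.17  ]
mark_tip 0.22 [178. 245.] [0.5489 0.2642 0.17  ]
scene 0.52 [388.7, 306.6]
```

View pics/w10.png

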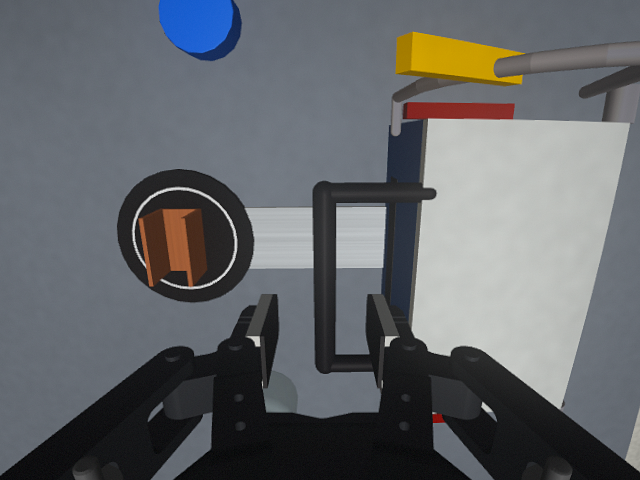

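Request:
apply_moves --moves "0.06 0.004 0 0.06 0 0 0; 0.06 0.004 0 0.08 0 0 0; 0.06 0 0 0.08 0 0 0; 0.06 0 0 0.08 0 0 0; 0.06 0 0 0.06 0 0 0; 0.06 0 0 0.03 0 0 0; 0.06 0 0 0 0 0 0; 0.06 0 0 0 0 0 0"

```text
t: 21.87
eef_pos: [0.5877, 0.2128, 0.0762]
tool_rot: [-0.0, 0.998, -0.057, 0.001]
contact_force: [-0.6, 0.3, -0.1]
gripper_width: 0.471
```

```bash
python3 m6.py w11
python3 - <<'E'
from plan import *
from scipy.optimize import minimize_scalar
o=bot.get_obs()
yaw=np.radians(-6.4);ex=np.array([np.cos(yaw),np.sin(yaw),0]);ey=np.array([-np.sin(yaw),np.cos(yaw),0])
H=np.array([.478,.2262,.094])+.258*ex
def tip(t): return H+.1*ey-.14*np.cos(t)*ex+np.array([0,0,.14*np.sin(t)])
for cam,uvs in [('scene',[(386.4,307.4),(388.7,306.6),(385,305)]),('top',[(181,232)])]:
    p=imaging.read_camera(cam)
    for uv in uvs:
        f=lambda t:np.linalg.norm(proj(p,tip(t))[0]-uv)
        r=minimize_scalar(f,bounds=(.3,1),method='bounded');print(cam,uv,r.x,r.fun)
p=imaging.read_camera('wrist')
Rm=np.array([[.9934,-.1143,.0018],[-.1143,-.9934,.0002],[.0017,-.0004,-1]])
from scipy.spatial.transform import Rotation as Ro
for e,uv in [((.5852,.2133,.1709),(383,80)),((.5866,.2128,.1229),(404,54))]:
    q=Ro.from_matrix(Rm).as_quat();ob=dict(eef_pos=e,tool_rot=[q[3],*q[:3]])
    f=lambda t:np.linalg.norm(proj(p,tip(t),ob)[0]-uv)
    r=minimize_scalar(f,bounds=(.3,1),method='bounded');print('wrist',uv,r.x,r.fun)
E
```

```text
21.8667 [0.5877 0.2128 0.0762] [[0.9934, -0.1143, 0.0021], [-0.1143, -0.9934, 0.0005], [0.002, -0.0007, -1.0]] [-0.74  0.6   0.4   1.82 -0.32  0.78 -0.29] 0.4714798090481641 [-0.6  0.3 -0.1]
lid_bar 0.92 [324. 328.] [0.5879 0.2145 0.094 ]
lid_bar 0.4 [147. 271.] [0.5212 0.2475 0.094 ]
hinge_mid 0.26 [322. 328.] [0.587  0.2144 0.094 ]
scene 0.66 [388.6, 306.9]
scene (386.4, 307.4) 0.4685702838142977 0.36409974907011533
scene (388.7, 306.6) 0.45474239837653674 2.722702036312147
scene (385, 305) 0.5337158424295275 0.722482971681325
top (181, 232) 0.4989692748920372 3.5552127816985526
wrist (383, 80) 0.4644145327409795 1.7446516752388515
wrist (404, 54) 0.4550024147544565 3.0004917001330047
```

View pics/w11.png

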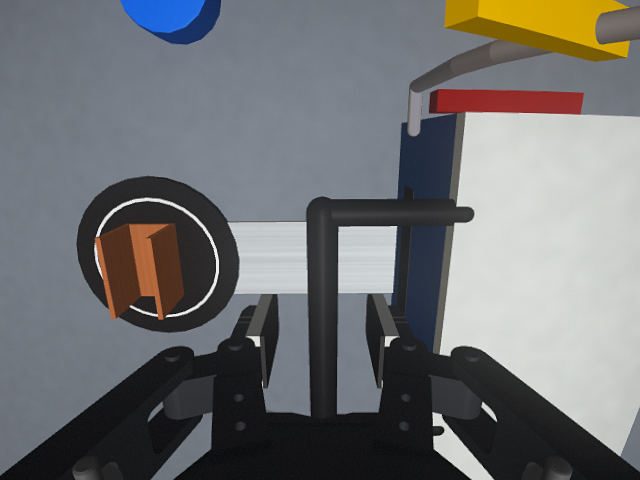

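Request:
apply_moves --moves "0.3 0 0 0 0 0 0; 0.5 0 0 0 0 0 0; 0.7 0 0 0 0 0 0; 1 0 0 0 0 0 0; 1 0 0 0 0 0 0; 1 0 0 0 0 0 0; 1 0 0 0 0 0 0; 1 0 0 0 0 0 0" --force 60

```text
t: 23.08
eef_pos: [0.5881, 0.213, 0.0766]
tool_rot: [-0.001, 0.998, -0.057, 0.002]
contact_force: [2.7, -0.2, -0.5]
gripper_width: 0.119
```

Request:
apply_moves --moves "1 -0.001 0 -0.0086 0 -0.1 0; 1 -0.002 0 -0.0172 0 -0.2 0; 1 -0.003 0 -0.0258 0 -0.3 0; 1 -0.003 0 -0.0258 0 -0.3 0; 1 -0.003 0 -0.0258 0 -0.3 0; 1 -0.003 0 -0.0258 0 -0.3 0"

```text
t: 23.58
eef_pos: [0.587, 0.213, 0.0921]
tool_rot: [-0.004, 0.997, -0.057, -0.051]
contact_force: [5.3, 0.1, -2.4]
gripper_width: 0.114
```

Request:
apply_moves --moves "1 -0.003 0 -0.0258 0 -0.3 0; 1 -0.003 0 -0.0258 0 -0.3 0; 1 -0.003 0 -0.0258 0 -0.3 0; 1 -0.003 0 -0.0258 0 -0.3 0; 1 -0.003 0 -0.0258 0 -0.3 0; 1 -0.003 0 -0.0258 0 -0.3 0; 1 -0.003 0 -0.0258 0 -0.3 0; 1 -0.003 0 -0.0258 0 -0.3 0; 1 -0.003 0 -0.0258 0 -0.3 0; 1 -0.002 0 -0.0172 0 -0.2 0; 1 -0.001 0 -0.0086 0 -0.1 0; 1 0 0 0 0 0 0"

```text
t: 24.58
eef_pos: [0.5896, 0.2127, 0.1226]
tool_rot: [-0.009, 0.986, -0.057, -0.155]
contact_force: [6.1, 1.1, -6.0]
gripper_width: 0.114
```

Request:
apply_moves --moves "1 0 0 0 0 0 0; 1 0 0 0 0 0 0"

```text
t: 24.75
eef_pos: [0.5896, 0.2128, 0.1226]
tool_rot: [-0.009, 0.986, -0.056, -0.154]
contact_force: [6.3, 0.5, -6.5]
gripper_width: 0.118
```

```bash
cat > m7.py <<'E'
from plan import *
import sys
o=bot.get_obs();p=imaging.read_camera('wrist');save(p,sys.argv[1])
Rm=R(o['tool_rot']);print(o['t'],np.round(o['eef_pos'],4),np.round(Rm,4).tolist(),np.round(o['q'],2),o['gripper_width'],np.round(o['contact_force'],1))
yaw=np.radians(-6.4);ex=np.array([np.cos(yaw),np.sin(yaw),0])
H=np.array([.478,.2262,.094])+.258*ex
print('tool tilt',np.arctan2(-Rm[:,2]@ex,-Rm[2,2]))
g=o['eef_pos']-.018*Rm[:,2];d=g-H;print('bar angle',np.arctan2(d[2],-(d@ex)),np.hypot(d[2],d@ex))
for c in ['scene','top']:
    q=imaging.read_camera(c);save(q,sys.argv[1]+c)
    if c=='scene':
        cv2.imwrite('pics/'+sys.argv[1]+'sz.png',cv2.cvtColor(cv2.resize(q['image'][230:380,270:420],None,fx=4,fy=4,interpolation=cv2.INTER_CUBIC),cv2.COLOR_RGB2BGR))
E
python3 m7.py w12
```

```text
24.75 [0.5896 0.2128 0.1226] [[0.9461, -0.1142, -0.3032], [-0.1084, -0.9935, 0.036], [-0.3053, -0.0011, -0.9522]] [-0.6   0.69  0.36  1.56 -0.37  1.24 -0.23] 0.11765501704102235 [ 6.3  0.5 -6.5]
tool tilt 0.31029210315789835
bar angle 0.3155761257565304 0.14736113946157497
```

View pics/w12.png

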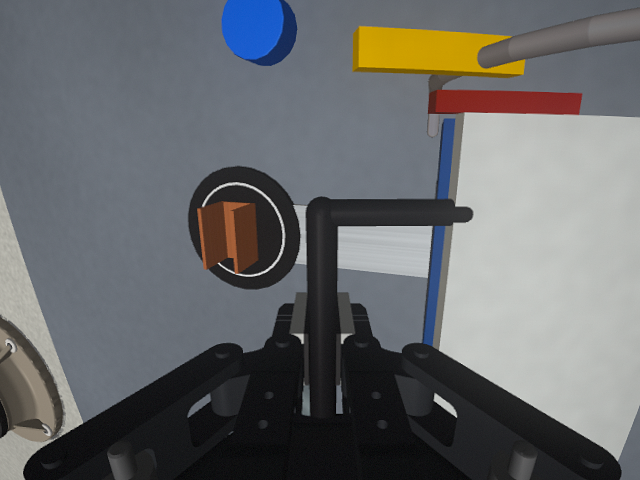

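View pics/w12sz.png

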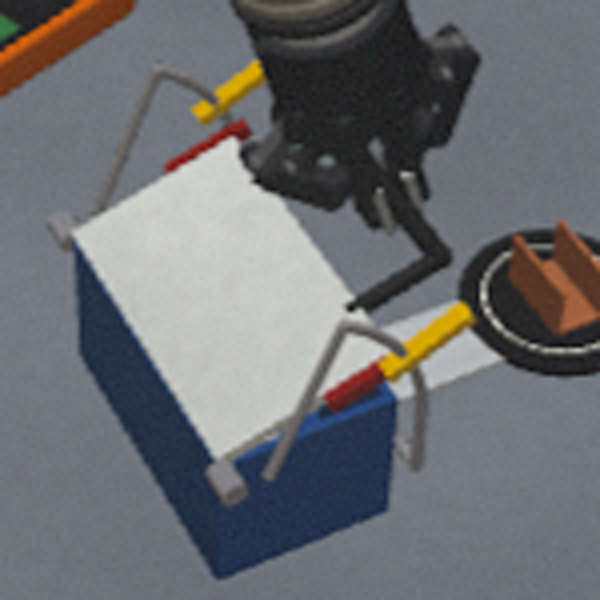

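```bash
cat > fit.py <<'E'
from plan import *
from scipy.optimize import minimize
import sys
def ob(e,Rm):
    q=Ro.from_matrix(np.array(Rm)).as_quat();return dict(eef_pos=np.array(e),tool_rot=[q[3],*q[:3]])
Rd=[[.9934,-.1143,.0018],[-.1143,-.9934,.0002],[.0017,-.0004,-1]]
W=imaging.read_camera('wrist');S=imaging.read_camera('scene')
V=[('w4',W,ob((.4748,.2966,.1996),[[0.995,-0.101,.001],[-.101,-.995,-.001],[.001,.001,-1]]),0),
('w9',W,ob((.5852,.2133,.1709),[[0.9935,-0.1135,0.0008],[-0.1135,-0.9935,0.0007],[0.0008,-0.0008,-1.0]]),0),
('w10',W,ob((.5866,.2128,.1229),Rd),0),
('w12',W,ob((.5896,.2128,.1226),[[0.9461,-0.1142,-0.3032],[-0.1084,-0.9935,0.036],[-0.3053,-0.0011,-0.9522]]),1),
('scene0',S,None,0),('w9scene',S,None,0),('w12scene',S,None,1)]
D=[]
for n,p,o,k in V:
    im=cv2.imread(f'pics/{n}.png');h=cv2.cvtColor(im,cv2.COLOR_BGR2HSV);b,g,r=[im[...,i].astype(int) for i in range(3)]
    yel=(h[...,0]>20)&(h[...,0]<33)&(h[...,1]>170)&(h[...,2]>80)
    red=((h[...,0]<4)|(h[...,0]>174))&(h[...,1]>170)&(h[...,2]>60)
    D.append((n,p,o,k,yel,red))
yaw0=np.radians(-6.4)
def frame(d):
    yaw=yaw0+d[3];ex=np.array([np.cos(yaw),np.sin(yaw),0]);ey=np.array([-np.sin(yaw),np.cos(yaw),0])
    return np.array([.478,.2262,.094])+.258*np.array([np.cos(yaw0),np.sin(yaw0),0])+d[:3],ex,ey
def boxpts(d,th,r0,r1,y,w,t,zo=0):
    H,ex,ey=frame(d);lx=np.array([0,0,1])*np.sin(th)-ex*np.cos(th); n=np.array([0,0,1])*np.cos(th)+ex*np.sin(th)
    return [H+lx*r+ey*(y+s*w/2)+n*(zo+q*t/2) for r in (r0,r1) for s in (-1,1) for q in (-1,1)]
def cost(p,o,mask,P,scene):
    uv=proj(p,P,o)
    lo=np.floor(uv.min(0)-8).astype(int);hi=np.ceil(uv.max(0)+8).astype(int)
    lo=np.clip(lo,0,[639,479]);hi=np.clip(hi,1,[640,480])
    if (hi-lo).min()<3: return 0,0
    k=8 if scene else 2
    hull=cv2.convexHull(((uv-lo+.5)*k-.5).astype(np.float32)).reshape(-1,2)
    c=np.zeros(((hi[1]-lo[1])*k,(hi[0]-lo[0])*k),np.uint8);cv2.fillConvexPoly(c,np.round(hull*16).astype(np.int32),255,cv2.LINE_AA,4)
    c=cv2.resize(c,(hi[0]-lo[0],hi[1]-lo[1]),interpolation=cv2.INTER_AREA)/255.
    m=cv2.GaussianBlur(mask[lo[1]:hi[1],lo[0]:hi[0]].astype(np.float32),(0,0),1);c=cv2.GaussianBlur(c.astype(np.float32),(0,0),1)
    return ((m-c)**2).sum(),max(m.sum(),20)
def tot(x,det=False):
    d=x[:4]*[.001,.001,.001,.01]
    th,yr0,yw,yt=x[4]*.01,x[5]*.001,x[6]*.001,x[7]*.001
    rr0,rr1,ry,rw,rt=x[8:13]*.001; l0,l1=x[13]*.01,x[14]*.01
    J=0;L=[]
    for n,p,o,k,yel,red in D:
        sc=o is None
        a,na=cost(p,o,yel,boxpts(d,th,yr0,.14,.1,yw,yt),sc)
        b,nb=cost(p,o,red,boxpts(d,[l0,l1][k],rr0,rr1,ry,rw,rt),sc)
        J+=a/max(na,1)+b/max(nb,1);L.append((n,round(a/max(na,1),3),round(b/max(nb,1),3)))
    J+=.02*(np.sum((x[:3]/2)**2)+(x[3])**2)
    if det: print(L)
    return J
if __name__=='__main__':
    x0=np.array([0,0,0,0,48,100,8,8,100,140,90,8,6,0,31.4],float)
    best=None
    x=x0
    for it in range(4):
        sim=np.vstack([x]+[x+np.eye(15)[i]*[2,2,2,1,5,8,3,3,8,8,3,3,2,2,3][i]*(-1)**it for i in range(15)])
        r=minimize(tot,x,method='Nelder-Mead',options=dict(initial_simplex=sim,maxfev=2500,xatol=.01,fatol=1e-4,adaptive=True));x=r.x
        print(round(r.fun,4),np.round(x,2).tolist())
    tot(x,True);np.save('fit.npy',x)
E
time timeout 500 python3 fit.py
```

```text
2.4526 [3.62, 1.14, 2.62, 1.87, 43.33, 105.54, 9.71, 7.08, 80.67, 110.98, 88.33, 5.79, 0.02, 0.07, 30.69]
2.0129 [0.92, 1.36, 1.28, 1.74, 45.07, 94.0, 10.8, 2.34, 60.58, 108.75, 88.14, 5.19, 0.0, 1.59, 34.18]
2.0063 [0.91, 1.35, 1.2, 1.73, 45.17, 94.17, 10.67, 2.67, 60.65, 108.71, 88.15, 5.17, 0.0, 1.67, 33.97]
1.9763 [0.22, 1.06, 0.84, 1.43, 45.7, 92.69, 10.52, 3.01, 59.75, 107.99, 88.17, 5.08, -0.0, 1.79, 34.12]
[('w4', np.float32(0.092), np.float32(0.704)), ('w9', np.float32(0.111), np.float32(0.054)), ('w10', np.float32(0.102), np.float32(0.094)), ('w12', np.float32(0.151), np.float32(0.148)), ('scene0', np.float32(0.03), np.float32(0.025)), ('w9scene', np.float32(0.033), np.float32(0.022)), ('w12scene', np.float32(0.031), np.float32(0.33))]
real	1m24.055s
user	1m20.741s
sys	0m0.417s
```

Run:
```python
import cv2
im=cv2.imread('pics/w12scene.png')
cv2.imwrite('pics/w12z2.png',cv2.resize(im[295:360,325:405],None,fx=9,fy=9,interpolation=cv2.INTER_CUBIC))
```

```text
(no output)
```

View pics/w12z2.png

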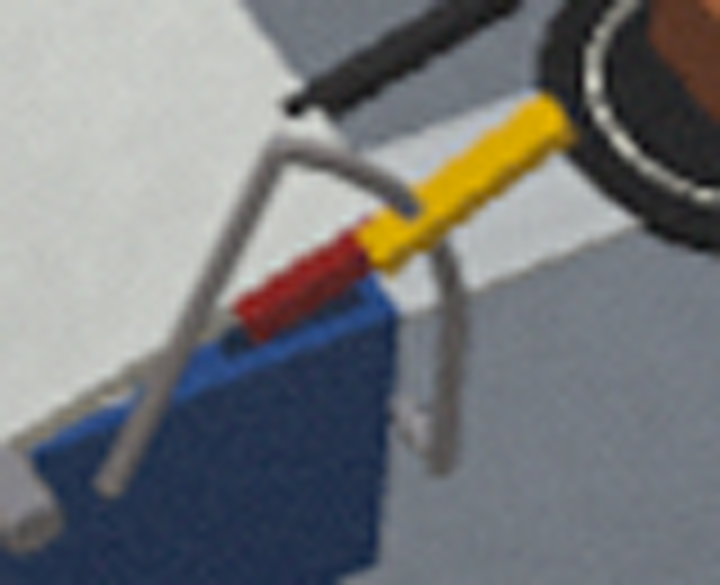

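```bash
cat > fit2.py <<'E'
import fit; from fit import *
for i,dd in enumerate(D):
    if dd[0] in('w4','w12scene'): D[i]=dd[:5]+(None,)
c0=fit.cost
fit.cost=lambda p,o,m,P,s:(0,0) if m is None else c0(p,o,m,P,s)
x=np.load('fit.npy');x[12]=5
free=[0,1,2,3,4,5,6,7,8,9,10,11,12]
def f(y):
    z=x.copy();z[free]=y;z[13]=0;z[14]=31.4
    if min(z[7],z[12])<.5:return 99
    return fit.tot(z)
y=x[free]
for it in range(3):
    st=np.array([2,2,2,1,4,8,3,3,8,8,3,3,2])*(-1)**it
    sim=np.vstack([y]+[y+np.eye(13)[i]*st[i] for i in range(13)])
    r=minimize(f,y,method='Nelder-Mead',options=dict(initial_simplex=sim,maxfev=2000,xatol=.01,fatol=1e-4,adaptive=True));y=r.x
    print(round(r.fun,4),np.round(y,2).tolist())
x[free]=y;x[13]=0;x[14]=31.4;fit.tot(x,True);np.save('fit2.npy',x)
for t in (43,44,45,46,47,48,49,50,51):
    yy=y.copy();yy[4]=t;g=lambda q:f(np.r_[q[:4],t,q[4:],y[8:]])
    r=minimize(g,np.r_[y[:4],y[5:8]],method='Nelder-Mead',options=dict(maxfev=250));print(t,round(r.fun,4))
# overlay
d=x[:4]*[.001,.001,.001,.01]
for n in ('w12','w9'):
    q=[a for a in D if a[0]==n][0];im=cv2.imread(f'pics/{n}.png')
    for P,col in [(boxpts(d,x[4]*.01,x[5]*.001,.14,.1,x[6]*.001,x[7]*.001),(255,0,255)),(boxpts(d,0 if n=='w9' else .314,*(x[8:13]*.001)),(255,255,0))]:
        uv=proj(q[1],P,q[2])
        for i,j in [(0,1),(1,3),(3,2),(2,0),(4,5),(5,7),(7,6),(6,4),(0,4),(1,5),(2,6),(3,7)]:
            cv2.line(im,tuple(int(round(v)) for v in uv[i]),tuple(int(round(v)) for v in uv[j]),col,1)
    cv2.imwrite(f'pics/{n}fit.png',cv2.resize(im[0:200,300:640],None,fx=2.2,fy=2.2))
E
time timeout 500 python3 fit2.py
```

```text
0.8138 [1.01, 1.03, 1.99, 1.51, 44.83, 93.25, 10.27, 3.78, 59.56, 108.8, 88.31, 6.06, 0.52]
0.7663 [0.41, 0.56, 2.25, 0.96, 44.3, 93.5, 10.8, 2.28, 59.5, 108.66, 88.39, 6.08, 0.51]
0.7632 [0.36, 0.56, 2.24, 0.96, 44.35, 93.1, 10.74, 2.28, 59.54, 108.7, 88.38, 6.06, 0.5]
[('w4', np.float32(0.092), 0.0), ('w9', np.float32(0.111), np.float32(0.011)), ('w10', np.float32(0.098), np.float32(0.014)), ('w12', np.float32(0.145), np.float32(0.033)), ('scene0', np.float32(0.036), np.float32(0.052)), ('w9scene', np.float32(0.039), np.float32(0.051)), ('w12scene', np.float32(0.035), 0.0)]
43 0.8541
44 0.7705
45 0.7853
46 0.8986
47 1.0564
48 1.4471
49 1.7688
50 2.2189
51 2.617
real	1m2.676s
user	0m58.162s
sys	0m0.346s
```

View pics/w12fit.png

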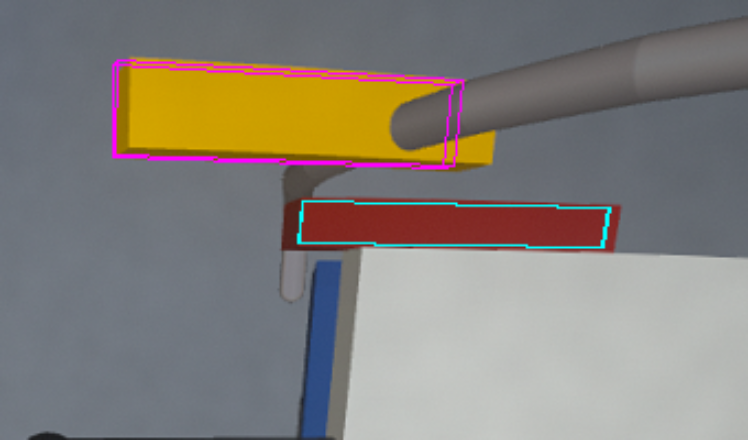

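View pics/w9fit.png

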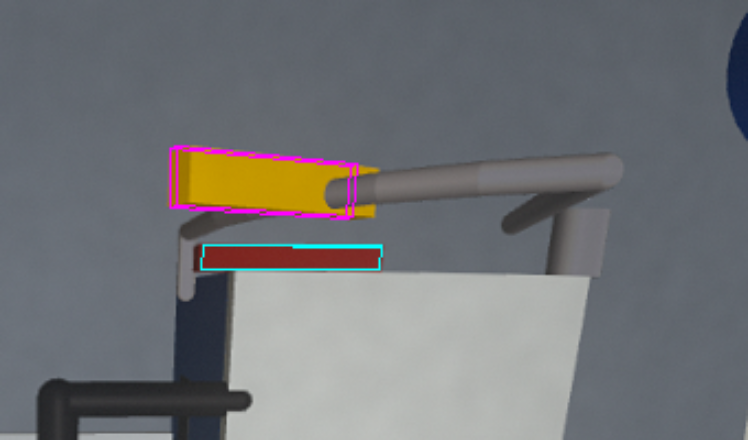

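```bash
cat > hullmask.py <<'E'
import numpy as np, cv2
def masks(im,scene):
    h=cv2.cvtColor(im,cv2.COLOR_BGR2HSV)
    yel=(h[...,0]>19)&(h[...,0]<34)&(h[...,1]>150)&(h[...,2]>60)
    red=((h[...,0]<5)|(h[...,0]>172))&(h[...,1]>150)&(h[...,2]>40)
    o=[]
    for k,m in enumerate((yel,red)):
        m=m.astype(np.uint8)
        if scene: z=np.zeros_like(m);z[290:360,340:400]=1;m=m*z
        else: m[160:]=0; m[:,:340]=0
        if k==0 or 1:
            n,l,s,c=cv2.connectedComponentsWithStats(m)
            keep=[i for i in range(1,n) if s[i,4]>=(4 if scene else 25)]
            pts=np.argwhere(np.isin(l,keep))[:,::-1]
            z=np.zeros_like(m)
            if len(pts): cv2.fillConvexPoly(z,cv2.convexHull(pts.astype(np.int32)),1)
            o.append(z.astype(bool))
    return o
E
cat > fit3.py <<'E'
import fit; from fit import *
from hullmask import masks
NR=('w4','w12scene')
for i,dd in enumerate(D):
    y,r=masks(cv2.imread(f'pics/{dd[0]}.png'),dd[2] is None)
    if dd[0]=='w4': y=masks.__call__(cv2.imread('pics/w4.png'),False)[0]
    D[i]=dd[:4]+(y,None if dd[0] in NR else r)
    print(dd[0],y.sum(),r.sum(),[np.argwhere(m).min(0).tolist()+np.argwhere(m).max(0).tolist() for m in (y,r) if m.any()])
NY=('w4',)
c0=fit.cost
fit.cost=lambda p,o,m,P,s:(0,0) if m is None else c0(p,o,m,P,s)
for i,dd in enumerate(D):
    if dd[0] in NY: D[i]=dd[:4]+(None,None)
x=np.load('fit2.npy');x[12]=6;x[7]=8
free=list(range(13))
def f(y):
    z=x.copy();z[free]=y;z[13]=0;z[14]=31.4
    if min(z[7],z[12])<.5:return 99
    return fit.tot(z)
y=x[free]
for it in range(3):
    st=np.array([2,2,2,1,4,8,3,3,8,8,3,3,2])*(-1)**it
    sim=np.vstack([y]+[y+np.eye(13)[i]*st[i] for i in range(13)])
    r=minimize(f,y,method='Nelder-Mead',options=dict(initial_simplex=sim,maxfev=2000,xatol=.01,fatol=1e-4,adaptive=True));y=r.x
    print(round(r.fun,4),np.round(y,2).tolist())
x[free]=y;x[13]=0;x[14]=31.4;fit.tot(x,True);np.save('fit3.npy',x)
for t in (43,45,47,49,51):
    g=lambda q:f(np.r_[q[:4],t,q[4:],y[8:]])
    r=minimize(g,np.r_[y[:4],y[5:8]],method='Nelder-Mead',options=dict(maxfev=250));print(t,round(r.fun,4))
d=x[:4]*[.001,.001,.001,.01]
for n in ('w12','w9','w12scene'):
    q=[a for a in D if a[0]==n][0];im=cv2.imread(f'pics/{n}.png')
    s=9 if 'scene' in n else 2; im=cv2.resize(im,None,fx=s,fy=s,interpolation=cv2.INTER_CUBIC)
    for P,col in [(boxpts(d,x[4]*.01,x[5]*.001,.14,.1,x[6]*.001,x[7]*.001),(255,0,255)),(boxpts(d,0 if n=='w9' else .314,*(x[8:13]*.001)),(255,255,0))]:
        uv=(proj(q[1],P,q[2])+.5)*s
        for i,j in [(0,1),(1,3),(3,2),(2,0),(4,5),(5,7),(7,6),(6,4),(0,4),(1,5),(2,6),(3,7)]:
            cv2.line(im,tuple(int(round(v)) for v in uv[i]),tuple(int(round(v)) for v in uv[j]),col,1)
    im=im[295*9:360*9,325*9:405*9] if s==9 else im[0:400,600:1280]
    cv2.imwrite(f'pics/{n}fit3.png',im)
a=cv2.imread('pics/w12fit3.png');b=cv2.imread('pics/w9fit3.png')
cv2.imwrite('pics/fit3.png',np.vstack([a[:290],b[100:400]]))
E
time timeout 500 python3 fit3.py
```

```text
w4 0 0 []
w9 2571 991 [[66, 376, 99, 471], [111, 390, 122, 473]]
w10 5172 1763 [[32, 395, 85, 524], [102, 403, 118, 513]]
w12 7508 3473 [[26, 353, 77, 524], [90, 428, 113, 581]]
scene0 185 108 [[305, 365, 324, 388], [327, 353, 337, 373]]
w9scene 187 102 [[305, 365, 324, 388], [327, 353, 337, 373]]
w12scene 175 72 [[305, 365, 324, 388], [321, 351, 331, 365]]
0.2286 [0.55, 0.22, 0.56, 0.82, 45.75, 91.39, 9.86, 8.1, 61.01, 109.18, 88.61, 6.31, 7.56]
0.2125 [-0.03, 0.08, 0.44, 0.61, 45.97, 90.74, 10.0, 7.34, 60.24, 108.83, 88.63, 6.46, 6.5]
0.2125 [-0.03, 0.08, 0.44, 0.61, 45.97, 90.74, 10.0, 7.34, 60.24, 108.83, 88.63, 6.46, 6.5]
[('w4', 0.0, 0.0), ('w9', np.float32(0.003), np.float32(0.007)), ('w10', np.float32(0.005), np.float32(0.01)), ('w12', np.float32(0.02), np.float32(0.032)), ('scene0', np.float32(0.009), np.float32(0.047)), ('w9scene', np.float32(0.014), np.float32(0.045)), ('w12scene', np.float32(0.012), 0.0)]
43 0.5091
45 0.2485
47 0.2832
49 0.5602
51 1.0608
real	0m54.644s
user	0m51.274s
sys	0m0.588s
```

View pics/fit3.png

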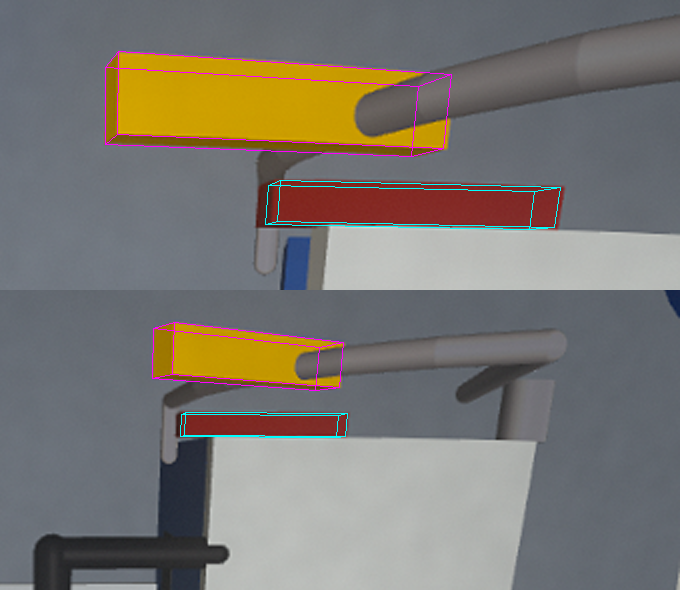

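View pics/w12scenefit3.png

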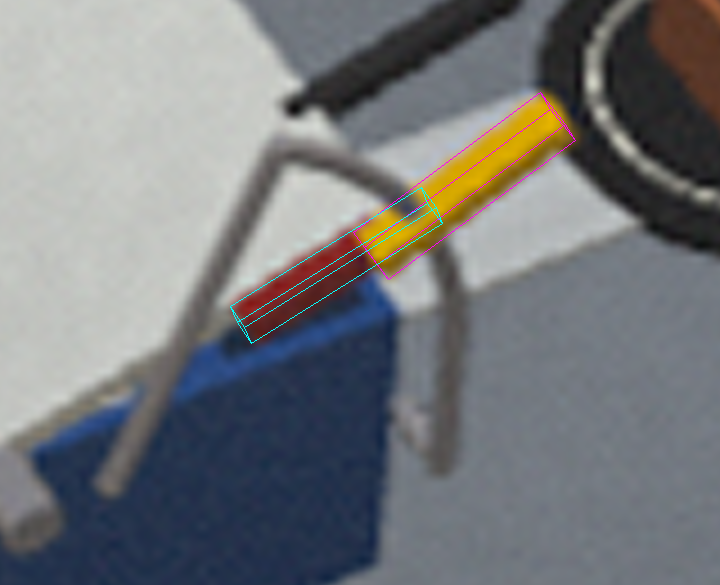

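Request:
apply_moves --moves "1 -0.001 0 -0.0086 0 -0.1 0; 1 -0.002 0 -0.0172 0 -0.2 0; 1 -0.003 0 -0.0258 0 -0.3 0; 1 -0.003 0 -0.0258 0 -0.3 0; 1 -0.003 0 -0.0258 0 -0.3 0; 1 -0.003 0 -0.0258 0 -0.3 0; 1 -0.003 0 -0.0258 0 -0.3 0; 1 -0.002 0 -0.0172 0 -0.2 0; 1 -0.001 0 -0.0086 0 -0.1 0; 1 0 0 0 0 0 0; 1 0 0 0 0 0 0; 1 0 0 0 0 0 0"

```text
t: 26.2
eef_pos: [0.5951, 0.2122, 0.1432]
tool_rot: [-0.013, 0.972, -0.056, -0.226]
contact_force: [6.5, 2.0, -9.0]
gripper_width: 0.114
```

```bash
python3 m7.py w13
cat > fit4.py <<'E'
import fit, sys; from fit import *
from hullmask import masks
n=sys.argv[1]; o=bot.get_obs(); x=np.load('fit3.npy'); d0=x[:4]*[.001,.001,.001,.01]
ims=[(cv2.imread(f'pics/{n}.png'),W,o,False),(cv2.imread(f'pics/{n}scene.png'),S,None,True)]
from scipy.optimize import minimize
for use in ([0],[1],[0,1]):
    def g(q):  # th_mark, th_lid, dy wobble
        J=0
        for i in use:
            im,p,ob_,sc=ims[i];y,r=masks(im,sc)
            a,na=cost(p,ob_,y,boxpts(d0,q[0]*.01,.0907,.14,.1,.010,.0075),sc)
            b,nb=cost(p,ob_,r,boxpts(d0,q[1]*.01,.0602,.1088,.0886,.0065,.0065),sc)
            J+=a/max(na,1)+(b/max(nb,1) if not sc else 0)
        return J
    r=minimize(g,[46,46],method='Nelder-Mead',options=dict(initial_simplex=[[46,46],[50,46],[46,50]]));print(use,r.x,r.fun)
for i,(im,p,ob_,sc) in enumerate(ims):
    s=9 if sc else 2; im=cv2.resize(im,None,fx=s,fy=s,interpolation=cv2.INTER_CUBIC)
    for P,col in [(boxpts(d0,x[4]*.01,x[5]*.001,.14,.1,x[6]*.001,x[7]*.001),(255,0,255)),(boxpts(d0,float(sys.argv[2]),*(x[8:13]*.001)),(255,255,0))]:
        uv=(proj(p,P,ob_)+.5)*s
        for a,b in [(0,1),(1,3),(3,2),(2,0),(4,5),(5,7),(7,6),(6,4),(0,4),(1,5),(2,6),(3,7)]:
            cv2.line(im,tuple(int(round(v)) for v in uv[a]),tuple(int(round(v)) for v in uv[b]),col,1)
    im=im[295*9:360*9,325*9:405*9] if sc else im[0:400,600:1280]
    cv2.imwrite(f'pics/{n}f{i}.png',im)
E
python3 fit4.py w13 .46
python3 -c "
import cv2
im=cv2.imread('pics/w13scene.png')
cv2.imwrite('pics/w13z2.png',cv2.resize(im[295:360,325:405],None,fx=9,fy=9,interpolation=cv2.INTER_CUBIC))"
```

```text
26.2 [0.5951 0.2122 0.1432] [[0.8916, -0.1142, -0.4382], [-0.1021, -0.9935, 0.0513], [-0.4412, -0.001, -0.8974]] [-0.55  0.76  0.34  1.42 -0.39  1.45 -0.22] 0.11444976868268215 [ 6.5  2.  -9. ]
tool tilt 0.45692870391693036
bar angle 0.45931505195771644 0.1474257858166125
[0] [45.90637168 45.77171247] 0.06348611414432526
[1] [45.80859375 46.59570312] 0.008014700375497341
[0, 1] [45.87405954 45.76886431] 0.07164338231086731
```

View pics/w13f0.png

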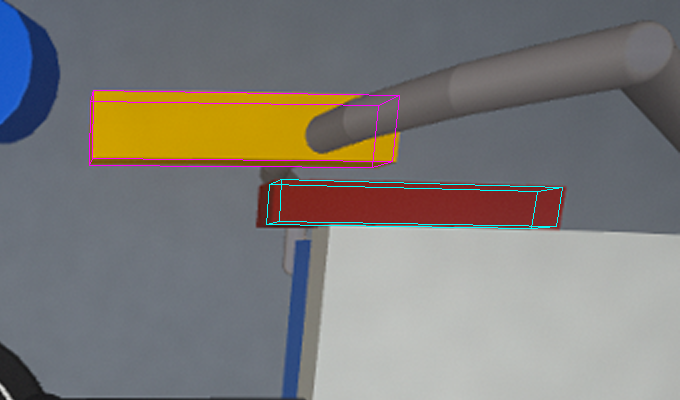

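View pics/w13z2.png

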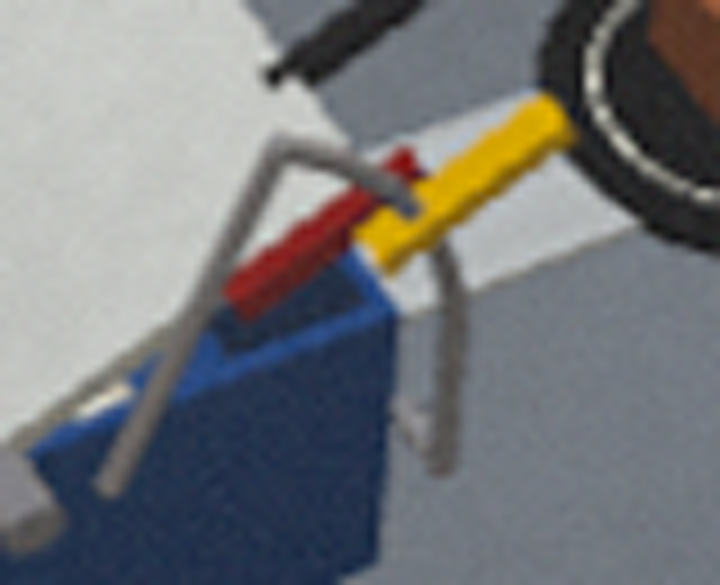

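View pics/w13scene.png

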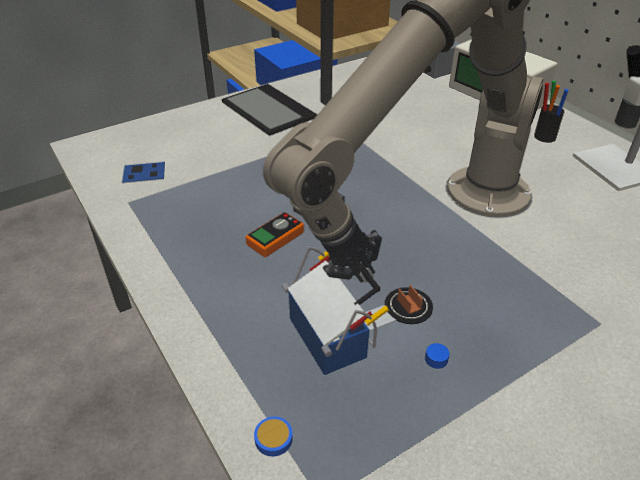

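View pics/w13f1.png

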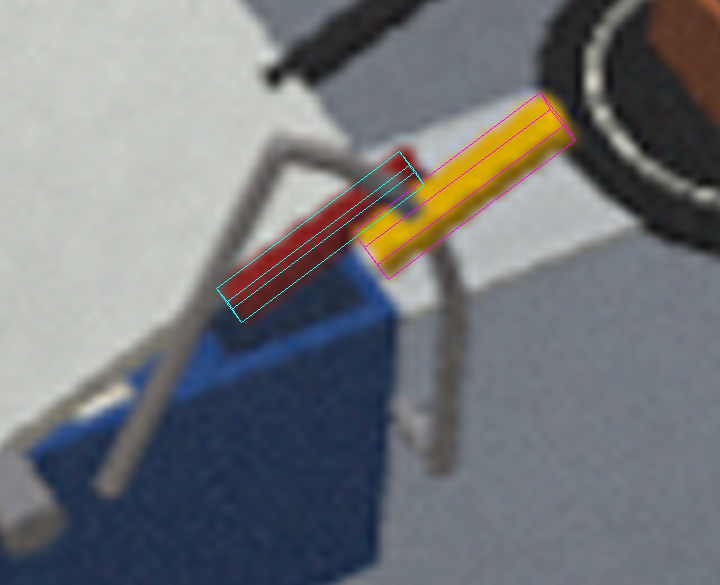

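```bash
cat > fit5.py <<'E'
import fit; from fit import *
from hullmask import masks
x=np.load('fit3.npy'); d0=x[:4]*[.001,.001,.001,.01]
im=cv2.imread('pics/w13scene.png');y,r=masks(im,True)
from scipy.optimize import minimize
for nm,im,true in [('w13',cv2.imread('pics/w13scene.png'),46),('w9',cv2.imread('pics/w9scene.png'),0)]:
    y,r=masks(im,True)
    f=lambda q:cost(S,None,r,boxpts(d0+np.r_[0,q[1]*.001,0,0],q[0]*.01,.0602,.1095,.0886,.0065,.0065),True)[0]/r.sum()+.02*q[1]**2
    R_=minimize(f,[true,0],method='Nelder-Mead',options=dict(initial_simplex=[[true,0],[true+4,0],[true,1]]));print(nm,'red',R_.x,R_.fun)
    f=lambda q:cost(S,None,y,boxpts(d0+np.r_[0,q[1]*.001,0,0],q[0]*.01,.0907,.14,.1,.010,.0075),True)[0]/y.sum()+.02*q[1]**2
    R_=minimize(f,[46,0],method='Nelder-Mead',options=dict(initial_simplex=[[46,0],[50,0],[46,1]]));print(nm,'yel',R_.x,R_.fun)
E
python3 fit5.py
```

```text
w13 red [46.26018621  0.04798398] 0.03913632076159327
w13 yel [4.58161894e+01 3.30962367e-02] 0.007965381547066577
w9 red [-0.53119997 -0.10760981] 0.052867323232699624
w9 yel [4.60309912e+01 1.69869864e-02] 0.013518284370927083
```

Request:
apply_moves --moves "1 0 0 0 0 0 0; 1 0 0 0 0 0 0; 1 0 0 0 0 0 0; 1 0 0 0 0 0 0; 1 0 0 0 0 0 0; 1 0 0 0 0 0 0; 1 0 0 0 0 0 0; 1 0 0 0 0 0 0"

```text
t: 27.22
eef_pos: [0.5951, 0.2122, 0.1432]
tool_rot: [-0.013, 0.972, -0.056, -0.226]
contact_force: [6.2, 0.0, -8.2]
gripper_width: 0.115
```

```bash
python3 m7.py w14
python3 - <<'E'
from plan import *
p=imaging.read_camera('top')
for n,z in [('bracket_center',.023),('jar',0),('tin',0),('multimeter',0)]:
    for a in nets.spot_point(p,n)[:1]: print(n,a['score'],np.round(a['location']),np.round(atz(p,a['location'],z),4))
E
```

```text
27.2167 [0.5951 0.2122 0.1432] [[0.8917, -0.1142, -0.4381], [-0.1021, -0.9935, 0.0513], [-0.441, -0.001, -0.8975]] [-0.55  0.76  0.34  1.42 -0.39  1.45 -0.22] 0.11473351365957987 [ 6.2  0.  -8.2]
tool tilt 0.45676336725158273
bar angle 0.45921149589442245 0.1474061930845172
jar 0.79 [293. 293.] [0.5118 0.0718 0.    ]
tin 0.52 [172. 283.] [0.528  0.3725 0.    ]
multimeter 0.95 [377. 251.] [ 0.6251 -0.1343  0.    ]
```

View pics/w14.png

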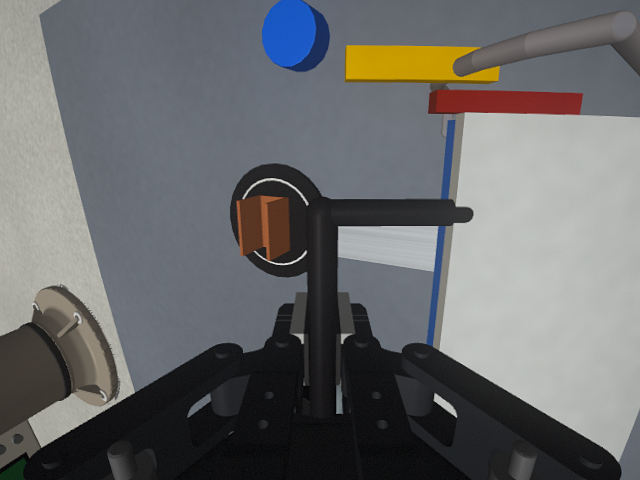

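The wrist view shows the bracket upright inside the ring at (263,228). The red pointer at (505,102) runs parallel to the yellow mark at (420,63). The hold is steady, so I'm handing in.

```bash
python3 -c "
from station import bot
print(bot.hand_in())"
```

```text
the job is handed in; nothing more can be done
None
```

I placed the bracket on the pad and raised the lid to the mark. The job was handed in at about 27 s with the gripper still holding the bar; the hand-in reported no verdict.

- **Bracket:** I gripped it across the flanges, lifted it out of the die and lowered it in half-millimetre steps until the wrist felt the pad. The press peaked at about 12 N; I backed off slightly before opening. The pictures show it standing base down inside the white ring, an estimated 1 mm or so from the centre. In the last top-camera check the network did not report the bracket, so this rests on the wrist and scene pictures.
- **Lid:** I took the bar with a 60 N grip and raised it along the hinge arc. The mark fits at 0.459–0.460 rad. The lid reads 0.459 from the arm's pose, 0.458 from the wrist picture and 0.463 from the scene picture, so they agree within about 0.005 rad. The earliest rough readings of the mark had spread from 0.455 to 0.53 rad, before the fit over several pictures.
- **Hold:** The pose did not change over the last second, with about 8 N down and 6 N sideways on the wrist.
- **Multimeter, jar and tin:** The network puts all three within about 10 mm of where it first found them, with the multimeter the largest difference. I take that as network noise, because the arm did not go near them and the pictures show them unmoved.

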